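Build up a pillar-guided card punch

TASK

Build up the card punching tool on its die shoe, in this order: first seat the die block (the block with the round opening) fully home in the nest of the shoe, its tail between the two corner stops; then lock it down with the keeper, fully home in the rest of the nest with its nose lapping over the die block's low toe; then lower the guide plate over both pillars until it lies flat on the two blocks; last, drop the punch upright through the guide plate's window until its collar rests on the plate.

Things in the scene. Friction and masses are not known exactly. Their poses are not given: they have to be found in the camera images.
- die_shoe: grey cast base, fixed to the table, 92 (x) x 188 (y) x 16 mm, z up, origin at centre of underside. Centred on it the nest, a pocket 57 (x) x 90 (y) mm inside: floor z 16, walls 8 thick, tops z 26, mouth bevelled 4 mm. Two corner stops, same height, 8 mm long, at its +y end leave a gap 30 wide in x for the die block's tail. Two pillars stand outside the nest on the y axis
- seat_die (a point): point on the nest floor (shoe x 0, y +13.5, z 16 mm) where the die block's origin belongs; axes as the shoe's. The block's tail then points to +y, between the corner stops, with 1.5 mm play each way. The guide plate's origin ends 36 mm above this point, the punch's origin (its foot) 10 mm above it
- seat_keeper (a point): point on the nest floor (shoe x 0, y -27.5, z 16 mm) where the keeper's origin belongs; axes as the shoe's. The nose then points to +y of the shoe, over the die block's toe; play about 1.5 mm each way
- pillar_thick (a point): tip of the thick steel guide pillar, 20 mm diameter, at shoe y +67; straight up to z 68, then tapering to a 6 mm tip at z 84 (this point)
- pillar_thin (a point): tip of the thin steel guide pillar, 12 mm diameter, at shoe y -67; straight up to z 68, then tapering to a 4 mm tip at z 84 (this point)
- die_block: dark steel block 54 (x) x 44 (y) x 36 mm, 0.35 kg, with a 36 mm round opening; origin on the opening's axis at the underside, z up. At +y a tail 26 wide, 8 long, full height; at -y a toe 40 wide, 10 long, only 10 high. Take it across the 54 mm (along x) with the fingertips 13 mm or more above its underside, clear of the nest walls, over which it stands 26 mm when seated
- keeper: dark steel block, T-shaped from above, 36 mm high, 0.25 kg: foot 54 (x) x 23 (y), and at +y a nose 36 wide, 9 long, overhanging, its underside 11.5 above the foot's. Origin at underside level in the middle of the 32 mm length: foot y -16 to 7, nose to 16; z up. Take it across the 54 mm (along x) at y -1 (mass centre), fingertips 13 mm or more above the underside
- guide_plate: bright aluminium plate 58 (x) x 172 (y) x 14 mm, 0.4 kg, flat, z up. Holes in a row: window 33 mm diameter at the origin (underside level), 23 mm hole at y +53.5 for the thick pillar, 15 mm hole at y -80.5 for the thin one; it does not go on the other way round. Middle at y -13.5 (runs from -99.5 to 72.5): take it there across the 58 mm
- punch: steel punch standing upright, round, 78 mm tall, 0.3 kg: shaft 28 mm diameter with bevelled nose (z 0 to 40), collar 46 mm (z 40 to 48), dark-ringed grip 30 mm (z 48 to 78). Origin at the centre of its foot, z up; yaw does not matter. Take it by the grip, from above

How it is judged:
By the outcome, as a careful person would: the job done as asked, in the order asked, and still so for the second after the job is handed in, with the robot touching nothing.
It also fails if it takes over 112 s, if anything falls off the work surface, if the arm or the gripper's body presses on something with over 40 N, if the wrist force passes 120 N, or if a joint passes its speed limit or range.

ROBOT

A 7-joint arm with a two-finger parallel gripper is mounted at the origin on the work surface; the furniture and walls round the work are solid. World frame = base frame: x ahead of the robot, y to its left, z up, the work surface at z = 0. Lengths are in m, angles in degrees, forces in N, time in s.
With the tool pointing down it reaches from about 0.425 to 0.875 m from the base axis. Payload 8.4 kg.
Tool frame: the origin (TCP) lies on the centre line of the jaws, within the pads' length; the fingertips stand manip.nose_length ahead of it and the grasp point (between the pads) is the TCP (manip.nose_length is the distance from the TCP to the fingertips, in m); x points along the fingers, y is the direction in which the jaws open and shut, and the axes are right-handed (so a half turn about x gives the same grasp; the last joint's range is limited). The gripper opens to 85 mm and grips with 20 to 120 N. Pads are 22 mm wide; open, the fingers measure 114 mm over their backs; the gripper's body (76 mm by 85 mm) begins 54 mm behind the grasp point. The pads swing forward as they close: fully open they stand 13 mm farther back than shut.
Start: joints at [66.108, 19.091, 2.286, 83.961, -0.768, 76.965, -3.352], TCP at [0.203, -0.617, 0.211] pointing down, gripper open.
Joint ranges: [-147.57, 147.57], [-21.85, 119.76], [-74.77, 79.35], [14.55, 137.4], [-85.83, 265.84], [4.83, 119.75], [-152.11, 152.11]. Speed limits (degrees/s): [127.2, 127.2, 159.86, 159.86, 180, 180, 180].

INTERFACE

Orientations are given as [roll, pitch, yaw] about the fixed x, y, z axes, in that order (R = Rz(yaw) Ry(pitch) Rx(roll)).
In Python, from cell import readout, capture, job, manip gives the robot as it stands. The module is installed in compiled form; this text tells all that it offers.
- The arm moves only by the shell command python3 -m pendant 'ROWS'. ROWS is JSON, a list that holds one entry, the list of rows, each a list of 7 numbers: the shift along the tool's x, y, z normalised to -1 to 1, where 1 is 60 cm, then the turn, a rotation vector about the tool's x, y, z normalised to -1 to 1, where 1 is pi/2 rad, then the opening in per cent of the stroke, from 0 (shut) to 100 (fully open). In form: [[[x, y, z, wx, wy, wz, hand], ...]]. A call has 1 to 12 rows; each row is the pose to reach, as a shift and turn from the pose commanded when the call began, along the tool's axes at that moment; what a row does not reach only later rows make up. A row lasts 1/12 s, in which the tool goes at most 41.7 mm and 7.16 degrees, less where a joint would pass 70% of its speed; a pose out of reach is approached as far as the arm can. A call with a number of a shift or a turn outside -1 to 1 is refused whole. A call with a gripper value outside its range is refused whole. The fingers move at their own pace and stop on an object; the grip force is fixed at half the most. Time passes only in rows, so rows that repeat a pose let the fingers close. It gives the time, the measured TCP pose, the force and the opening at its end, in the units of the state.
- readout.observe(): the state, without advancing time (a new reading comes with each control period).
- capture(name): name is "scene" or "top" or "wrist"; returns a dict with "image" (384x512x3 uint8, red, green, blue), "z_map" (384x512 float32, m along the optical axis (not along the pixel's ray), 0 where there is no reading), "K" (3x3 intrinsics, pixels), "R" (3x3) and "t" (3): a world point X has camera coordinates R X + t. Camera axes: x right, y down, z forward; pixel columns grow to the right and rows downward; lengths in m; the calibration is good to about 2 mm. A picture is of the moment at which its call begins.
- job.sign_off(): hands the job in, once; it reports no verdict.
The state is a dict: "clock": time; "q": joint angles; "joint_velocities": joint speeds; "joint_torque": joint torques, N m; "tool_pos": TCP position; "tcp_rot": TCP orientation; "force": force on the tool from outside, world axes, zero at the start; "wrist_torque": the same for the moment, N m; "opening": opening from 0.0 (shut) to 1.0 (fully open).
Only numpy, scipy, OpenCV 4.12 (cv2) and the standard library are available. Lean on these libraries where they do the work, as an engineer would, in place of code of your own. Each camera call takes 0.05 s, during which the arm holds its last target. There are 200 camera calls.

## Working session

There is one attempt and no reset: what is moved stays moved. The work goes in short steps, Python scripts to look and compute and a shell command to move; the robot and the scene stay as the last step left them, time stands still between calls to the robot, and variables do not carry over. Pictures are saved under pics/ and viewed, about 12 in all and at most 16, crops included, and the job is handed in when it is done.

```bash
mkdir -p pics; python3 - <<'E'
from cell import readout,capture,job,manip
import cv2,numpy as np
s=readout.observe();print(s['clock'],s['tool_pos'],s['tcp_rot'],s['opening'],s['force']);print(manip.nose_length)
for n in ['scene','top']:
    c=capture(n);cv2.imwrite(f'pics/{n}0.png',c['image'][:,:,::-1]);np.savez(f'{n}0.npz',**c);print(n,c['K'].tolist(),c['R'].round(3).tolist(),c['t'].round(3).tolist())
E
```

```text
0.0 [ 0.20294778 -0.61698026  0.21020995] [-87.86326618  89.90648283 110.34504062] 1.003879813896878 [ 0.48299677  0.15445677 -0.13337741]
0.019
scene [[472.82871025051935, 0.0, 257.527022120449], [0.0, 472.82871025051935, 187.31662963841626], [0.0, 0.0, 1.0]] [[-0.848, -0.53, 0.003], [-0.404, 0.643, -0.65], [0.343, -0.553, -0.76]] [0.485, 0.172, 1.299]
top [[495.5932718496658, 0.0, 252.79041272311838], [0.0, 495.5932718496658, 190.04906059221565], [0.0, 0.0, 1.0]] [[0.001, -1.0, -0.005], [-0.994, -0.0, -0.107], [0.107, 0.006, -0.994]] [0.125, 0.493, 1.421]
```

View pics/scene0.png

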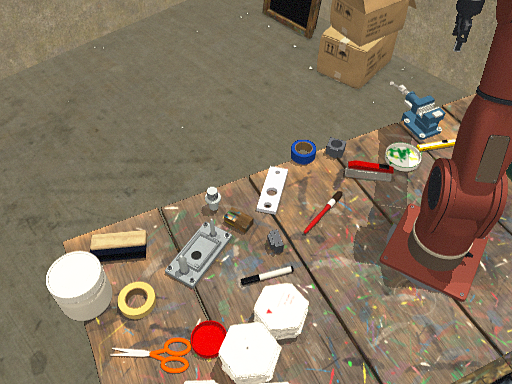

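View pics/top0.png

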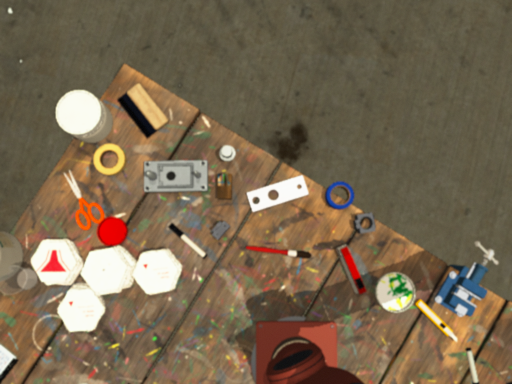

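```bash
cat > h.py <<'E'
import numpy as np,cv2
from cell import readout,capture
def ray(c,uv,z):
    uv=np.atleast_2d(np.array(uv,float));d=np.c_[(uv-[c['K'][0,2],c['K'][1,2]])/c['K'][0,0],np.ones(len(uv))]@c['R']
    o=-c['R'].T@c['t'];return o+d*((z-o[2])/d[:,2])[:,None]
def proj(c,X):
    p=(c['R']@np.atleast_2d(X).T).T+c['t'];p=p@c['K'].T;return p[:,:2]/p[:,2:]
def cloud(c):
    v,u=np.mgrid[:384,:512];z=c['z_map'];P=np.stack([(u-c['K'][0,2])*z/c['K'][0,0],(v-c['K'][1,2])*z/c['K'][1,1],z],-1)
    return (P-c['t'])@c['R']
E
python3 - <<'E'
from h import *
c=dict(np.load('top0.npz'))
im=cv2.resize(c['image'][130:260,130:390,::-1],None,fx=3,fy=3,interpolation=cv2.INTER_CUBIC);cv2.imwrite('pics/topz.png',im)
P=cloud(c)
for n,u,v in [('shoe',175,176),('punch',227,153),('plate',277,193),('ring',363,223),('keeper',220,230),('brown',224,186)]:
    w=P[v-12:v+13,u-12:u+13].reshape(-1,3);print(n,ray(c,(u,v),0.02).round(3),'zq',np.percentile(w[:,2],[5,50,90,99]).round(3))
c=capture('wrist');cv2.imwrite('pics/w0.png',c['image'][:,:,::-1]);np.savez('w0.npz',**c)
print((-c['R'].T@c['t']).round(3),c['R'].round(3).tolist(),c['K'][0,0])
E
```

```text
shoe [[0.535 0.355 0.02 ]] zq [0.012 0.018 0.025 0.03 ]
punch [[0.604 0.202 0.02 ]] zq [-0.004  0.003  0.077  0.082]
plate [[0.485 0.055 0.02 ]] zq [-0.004  0.012  0.018  0.022]
ring [[ 0.398 -0.195  0.02 ]] zq [-0.757  0.004  0.039  0.043]
keeper [[0.377 0.221 0.02 ]] zq [-0.005  0.002  0.038  0.042]
brown [[0.506 0.21  0.02 ]] zq [-0.003  0.027  0.034  0.037]
[ 0.273 -0.594  0.373] [[0.313, -0.95, -0.001], [-0.909, -0.299, 0.29], [-0.276, -0.09, -0.957]] 313.38044516959656
```

View pics/topz.png

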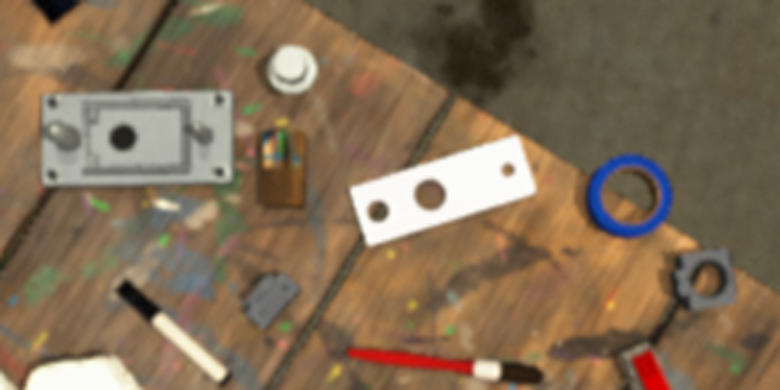

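```bash
cat >> h.py <<'E'
from scipy.spatial.transform import Rotation as Ro
def plan(p,a,flip=None):
    s=readout.observe();R=Ro.from_euler('xyz',s['tcp_rot'],degrees=True)
    best=None
    for k in (0,180):
        t=np.radians(a+k);y=np.array([np.cos(t),np.sin(t),0]);x=np.array([0,0,-1.])
        T=Ro.from_matrix(np.c_[x,y,np.cross(x,y)]);rv=(R.inv()*T).as_rotvec()
        if flip is not None and (k==180)!=flip: continue
        if best is None or np.linalg.norm(rv)<np.linalg.norm(best): best=rv
    d=R.inv().apply(np.array(p)-s['tool_pos'])
    print('row',(d/.6).round(4).tolist(),(best/(np.pi/2)).round(4).tolist(),'mm',np.linalg.norm(d).round(4),'rows>=',np.linalg.norm(d)/.0417,np.degrees(np.linalg.norm(best))/7.16)
    y=R.as_matrix()[:,1];print('jaw now',np.degrees(np.arctan2(y[1],y[0])).round(2),'pos',s['tool_pos'].round(4),'q7',np.round(s['q'][6],1),'t',s['clock'],'F',np.round(s['force'],1),'op',round(s['opening'],3))
E
python3 -c "
from h import *
plan([.398,-.195,.25],20)
plan([.398,-.195,.25],0)"
```

```text
row [-0.0653, -0.5668, -0.5286] [0.98, 0.0006, 0.0006] mm 0.4667 rows>= 11.190746559310925 12.319054399913881
jaw now -71.8 pos [ 0.203  -0.6171  0.2104] q7 -3.4 t 0.15 F [-0.8 -0.2 -0.1] op 1.0
row [-0.0653, -0.5668, -0.5286] [-0.7977, -0.0005, 0.0007] mm 0.4667 rows>= 11.190746559310925 10.027322055911311
jaw now -71.8 pos [ 0.203  -0.6171  0.2104] q7 -3.4 t 0.15 F [-0.8 -0.2 -0.1] op 1.0
```

```bash
python3 -m pendant '[[[-0.065,-0.567,-0.529,0,0,0,100],[-0.065,-0.567,-0.529,0,0,0,100],[-0.065,-0.567,-0.529,0,0,0,100],[-0.065,-0.567,-0.529,0,0,0,100],[-0.065,-0.567,-0.529,0,0,0,100],[-0.065,-0.567,-0.529,0,0,0,100],[-0.065,-0.567,-0.529,0,0,0,100],[-0.065,-0.567,-0.529,0,0,0,100],[-0.065,-0.567,-0.529,0,0,0,100],[-0.065,-0.567,-0.529,0,0,0,100],[-0.065,-0.567,-0.529,0,0,0,100],[-0.065,-0.567,-0.529,0,0,0,100]]]'; python3 - <<'E'
from h import *
plan([.398,-.195,.25],0)
c=capture('wrist');cv2.imwrite('pics/w1.png',c['image'][:,:,::-1]);np.savez('w1.npz',**c)
E
```

```text
clock: 1.15
tool_pos: [0.4011, -0.1886, 0.251]
tcp_rot: [178.9, 89.9, 17.5]
force: [0.5, 0.1, 0.1]
opening: 1.0
row [0.0017, 0.0085, 0.0083] [-0.7926, -0.0011, -0.0008] mm 0.0072 rows>= 0.1728902544740281 9.963240742424635
jaw now -71.34 pos [ 0.4011 -0.1886  0.251 ] q7 -49.6 t 1.15 F [0.5 0.1 0.1] op 1.0
```

View pics/w1.png

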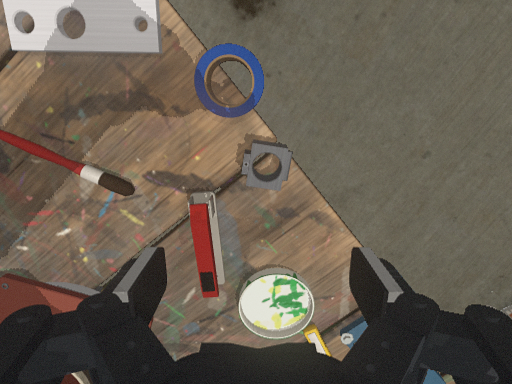

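```bash
python3 - <<'E'
from h import *
c=dict(np.load('w1.npz'));P=cloud(c)
im=c['image'][120:210,215:325,::-1];im=cv2.resize(im,None,fx=4,fy=4,interpolation=cv2.INTER_CUBIC)
z=P[120:210,215:325,2];zz=cv2.resize(np.clip(z*5000,0,255).astype(np.uint8),None,fx=4,fy=4,interpolation=cv2.INTER_NEAREST)
cv2.imwrite('pics/dz.png',np.hstack([im[:,:400],cv2.cvtColor(zz,cv2.COLOR_GRAY2BGR)[:,:400]]))
print(ray(c,[(268,165)],.036))
E
```

```text
[[ 0.40085512 -0.20220187  0.036     ]]
```

View pics/dz.png

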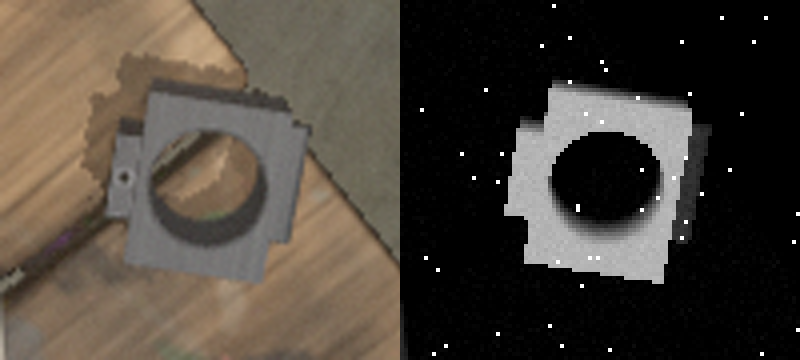

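```bash
cat >> h.py <<'E'
def top_mask(c,box,h,tol=.005):
    u0,v0,u1,v1=box;P=cloud(c);m=np.zeros((384,512),np.uint8)
    m[v0:v1,u0:u1]=(abs(P[v0:v1,u0:u1,2]-h)<tol)*255
    m=cv2.medianBlur(m,3);cs,_=cv2.findContours(m,cv2.RETR_CCOMP,cv2.CHAIN_APPROX_NONE)
    cs=sorted(cs,key=cv2.contourArea,reverse=True);return m,cs
def rect(c,cnt,h):
    w=ray(c,cnt.reshape(-1,2),h)[:,:2];(x,y),(a,b),t=cv2.minAreaRect((w*1000).astype(np.float32));return x,y,a,b,t
E
python3 - <<'E'
from h import *
c=dict(np.load('w1.npz'));P=cloud(c)
print('table z',np.median(P[200:215,215:250,2]),'top z',np.median(P[175:190,250:262,2]),P[147:152,258:285,2].mean())
m,cs=top_mask(c,(230,130,300,200),.036)
for k in cs[:2]: print(cv2.contourArea(k),rect(c,k,.036),cv2.minEnclosingCircle(k))
print('left dir world',-c['R'][0])
tail=ray(c,[(246,164)],.036);print(tail)
E
```

```text
table z 0.0001104784096791096 top z 0.035643324334430106 0.04157082255454793
1626.5 (397.6591796875, -196.97256469726562, 54.6532096862793, 51.953857421875, 9.608314514160156) ((266.0, 166.0), 27.29478645324707)
666.0 (398.8125305175781, -200.94088745117188, 36.08723068237305, 35.85595703125, 63.87058639526367) ((266.1666564941406, 165.8333282470703), 15.320737838745117)
left dir world [-3.20086552e-01  9.47388228e-01 -3.80581455e-04]
[[ 0.39340616 -0.1762545   0.036     ]]
```

```bash
python3 -c "
from h import *
plan([.3985,-.2009,.12],9.6)"
```

```text
row [0.2181, 0.0159, 0.0094] [-0.8995, -0.0005, -0.0009] mm 0.1313 rows>= 3.1489629291678702 11.306389519869095
jaw now -71.35 pos [ 0.4006 -0.19    0.2508] q7 -49.5 t 1.2 F [0.6 1.2 1. ] op 1.001
```

```bash
python3 -m pendant '[[[0.05,0.016,0.0094,-0.9,0,0,100],[0.05,0.016,0.0094,-0.9,0,0,100],[0.05,0.016,0.0094,-0.9,0,0,100],[0.05,0.016,0.0094,-0.9,0,0,100],[0.05,0.016,0.0094,-0.9,0,0,100],[0.05,0.016,0.0094,-0.9,0,0,100],[0.05,0.016,0.0094,-0.9,0,0,100],[0.1,0.016,0.0094,-0.9,0,0,100],[0.15,0.016,0.0094,-0.9,0,0,100],[0.218,0.016,0.0094,-0.9,0,0,100],[0.218,0.016,0.0094,-0.9,0,0,100],[0.218,0.016,0.0094,-0.9,0,0,100]]]'; python3 - <<'E'
from h import *
plan([.3985,-.2009,.035],9.6)
c=capture('wrist');cv2.imwrite('pics/w2.png',c['image'][:,:,::-1]);np.savez('w2.npz',**c)
print(proj(c,[[.3985,-.2009,.036]]))
m,cs=top_mask(c,(0,0,511,383),.036)
for k in cs[:4]: print(cv2.contourArea(k),np.round(rect(c,k,.036),1),cv2.minEnclosingCircle(k))
E
```

```text
clock: 2.2
tool_pos: [0.3935, -0.206, 0.1166]
tcp_rot: [-126.6, 89.7, 153.0]
force: [0.4, -0.7, 1.6]
opening: 0.998
row [0.1359, 0.0102, -0.0065] [-0.0001, -0.002, 0.0028] mm 0.0819 rows>= 1.963426694913648 0.04326174975794284
jaw now 9.59 pos [ 0.3935 -0.206   0.1166] q7 31.4 t 2.2 F [ 0.4 -0.7  1.6] op 0.998
[[265.11464494 188.23880008]]
9013.0 [ 477.  -127.9   79.3   79.4   60.3] ((384.84783935546875, 110.15217590332031), 57.064918518066406)
3763.5 [ 396.8 -196.3   54.    52.2    9.7] ((263.6446228027344, 185.66578674316406), 41.71773910522461)
3693.0 [ 476.7 -128.    50.9   50.5   55.9] ((384.4583435058594, 112.23611450195312), 37.12510299682617)
1456.0 [ 397.5 -200.4   35.6   35.2    9.6] ((264.0, 186.5), 22.67717933654785)
```

```bash
python3 -c "
from h import *
plan([.3979,-.2005,.035],9.6)"
```

```text
row [0.1381, 0.0075, -0.0085] [-0.0011, -0.0011, 0.0016] mm 0.0831 rows>= 1.99326399605736 0.02780080139739592
jaw now 9.5 pos [ 0.3945 -0.2064  0.1178] q7 31.3 t 2.25 F [ 0.2 -1.1  0.3] op 1.004
```

```bash
python3 -m pendant '[[[0,0.0075,-0.0085,0,0,0,100],[0.04,0.0075,-0.0085,0,0,0,100],[0.07,0.0075,-0.0085,0,0,0,100],[0.07,0.0075,-0.0085,0,0,0,100],[0.07,0.0075,-0.0085,0,0,0,100]]]'; python3 -c "
from h import *
plan([.3979,-.2005,.035],9.6)"
```

```text
clock: 2.67
tool_pos: [0.3993, -0.2, 0.0773]
tcp_rot: [-132.2, 89.9, 147.0]
force: [0.2, -0.5, 0.6]
opening: 1.004
row [0.0705, -0.0023, 0.0005] [-0.0053, -0.0006, 0.0006] mm 0.0423 rows>= 1.0149975757366974 0.06741949054065606
jaw now 9.12 pos [ 0.3993 -0.2     0.0773] q7 29.0 t 2.6667 F [ 0.2 -0.5  0.6] op 1.004
```

```bash
python3 -m pendant '[[[0.04,-0.0015,0.0005,-0.004,0,0,100],[0.07,-0.0015,0.0005,-0.004,0,0,100],[0.07,-0.0015,0.0005,-0.004,0,0,100],[0.07,-0.0015,0.0005,-0.004,0,0,100],[0.07,-0.0015,0.0005,-0.004,0,0,0],[0.07,-0.0015,0.0005,-0.004,0,0,0],[0.07,-0.0015,0.0005,-0.004,0,0,0],[0.07,-0.0015,0.0005,-0.004,0,0,0],[0.07,-0.0015,0.0005,-0.004,0,0,0],[0.07,-0.0015,0.0005,-0.004,0,0,0],[0.07,-0.0015,0.0005,-0.004,0,0,0],[0.07,-0.0015,0.0005,-0.004,0,0,0]]]'; python3 -c "
from h import *
plan([.47,.20,.22],0)
c=capture('wrist');np.savez('w3.npz',**c);cv2.imwrite('pics/w3.png',c['image'][:,:,::-1])
m,cs=top_mask(c,(0,0,511,383),.036)
for k in cs[:4]: print(cv2.contourArea(k),np.round(rect(c,k,.036),1),cv2.minEnclosingCircle(k))
"
```

```text
clock: 3.67
tool_pos: [0.3987, -0.2006, 0.0353]
tcp_rot: [-160.6, 90.0, 119.0]
force: [-1.2, -0.5, -0.7]
opening: 0.002
row [-0.3077, 0.2281, -0.6387] [0.1063, -0.0, 0.0] mm 0.4469 rows>= 10.715937394800127 1.3361223353623992
jaw now 9.57 pos [ 0.3987 -0.2006  0.0353] q7 28.2 t 3.6667 F [-1.2 -0.5 -0.7] op 0.002
19488.5 [ 476.  -128.4   78.5   79.2   22.7] ((432.5, 121.5), 85.74681854248047)
7688.5 [ 476.1 -127.9   50.3   49.5   57.5] ((433.2001037597656, 127.57984161376953), 54.54399871826172)
3941.5 [ 396.8 -196.1   54.    53.     9.6] ((255.5, 230.94285583496094), 59.460018157958984)
208.5 [ 313.  -126.5   25.6    4.1   22.2] ((107.5, 67.0), 25.985671997070312)
```

View pics/w3.png

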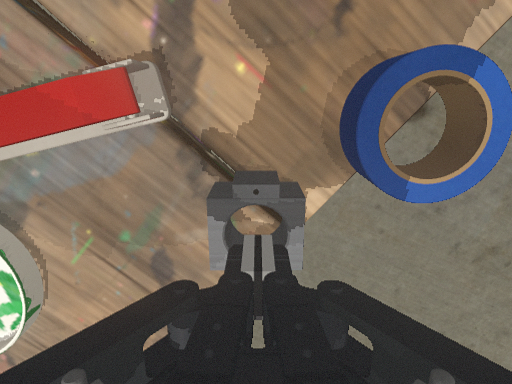

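```bash
python3 -c "
from h import *
c=dict(np.load('w3.npz'));P=cloud(c)
s=readout.observe();print(s['tool_pos'],s['opening'])
print(proj(c,[[.3985,-.2006,.035],[.3985,-.2006,.016],[.3975,-.2004,.036],[.3975,-.2004,0]]))
for v in (215,225,232,236,240,245,250,260,270,280): print(v,[P[v,u].round(3).tolist() for u in (215,247,257,268)])
print((-c['R'].T@c['t']))
"
```

```text
[ 0.39871    -0.20063637  0.03531664] -0.0006992991127741556
[[257.19846828 233.91918946]
 [257.24726026 221.27001641]
 [255.50216471 234.06379343]
 [255.8651928  211.80234863]]
215 [[0.374, -0.193, 0.036], [0.392, -0.203, 0.001], [0.399, -0.203, 0.0], [0.406, -0.202, -0.001]]
225 [[0.374, -0.198, 0.037], [0.393, -0.211, -0.0], [0.4, -0.209, 0.001], [0.407, -0.208, 0.0]]
232 [[0.375, -0.203, 0.036], [0.394, -0.216, 0.0], [0.401, -0.214, 0.001], [0.408, -0.214, -0.0]]
236 [[0.375, -0.205, 0.036], [0.392, -0.191, 0.061], [0.397, -0.19, 0.062], [0.402, -0.189, 0.061]]
240 [[0.376, -0.207, 0.037], [0.392, -0.191, 0.065], [0.397, -0.189, 0.067], [0.402, -0.189, 0.067]]
245 [[0.376, -0.212, 0.035], [0.392, -0.191, 0.071], [0.397, -0.189, 0.072], [0.401, -0.189, 0.071]]
250 [[0.376, -0.214, 0.037], [0.392, -0.19, 0.076], [0.397, -0.189, 0.077], [0.401, -0.189, 0.076]]
260 [[0.377, -0.22, 0.037], [0.393, -0.191, 0.084], [0.397, -0.19, 0.084], [0.401, -0.189, 0.085]]
270 [[0.376, -0.249, -0.001], [0.393, -0.19, 0.093], [0.397, -0.19, 0.091], [0.401, -0.189, 0.092]]
280 [[0.377, -0.257, -0.001], [0.393, -0.189, 0.101], [0.397, -0.194, 0.093], [0.4, -0.188, 0.101]]
[ 0.38652996 -0.12785702  0.19804581]
```

```bash
python3 -c "
from h import *
from cell import manip
print([(a,getattr(manip,a)) for a in dir(manip) if a[0]!='_'])
c=capture('scene');P=cloud(c);np.savez('s1.npz',**c)
m=(abs(P[...,0]-.3985)<.02)&(abs(P[...,1]+.2006)<.02)&(P[...,2]<.2)
print(np.histogram(P[m][:,2],bins=np.arange(0,.2,.01)))
u,v=proj(c,[[.3985,-.2006,.04]])[0].astype(int);print(u,v)
cv2.imwrite('pics/s1.png',cv2.resize(c['image'][v-70:v+30,u-60:u+60,::-1],None,fx=5,fy=5,interpolation=cv2.INTER_CUBIC))
"
```

```text
[('Unreachable', <class 'cell.Unreachable'>), ('nose_length', 0.019)]
(array([13, 19, 27, 43,  1,  3, 17, 21, 25, 23, 34, 18, 20, 33, 20, 31, 21,
        0,  0]), array([0.  , 0.01, 0.02, 0.03, 0.04, 0.05, 0.06, 0.07, 0.08, 0.09, 0.1 ,
       0.11, 0.12, 0.13, 0.14, 0.15, 0.16, 0.17, 0.18, 0.19]))
336 142
```

View pics/s1.png

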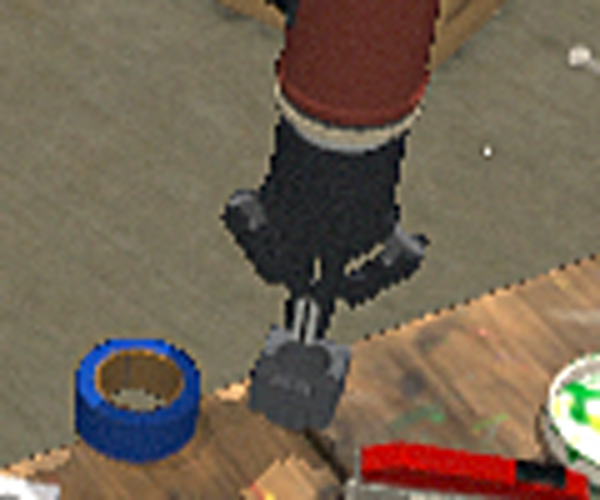

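```bash
python3 -m pendant '[[[-0.03,0,0,0,0,0,0],[-0.05,0,0,0,0,0,64],[-0.05,0,0,0,0,0,64],[-0.05,0,0,0,0,0,64],[-0.05,0,0,0,0,0,64],[-0.05,0,0,0,0,0,64],[-0.05,0,0,0,0,0,64],[-0.05,0,0,0,0,0,64],[-0.05,0,0,0,0,0,64]]]'; python3 - <<'E'
from h import *
def tips(c,tp,a):
    P=cloud(c);v,u=np.mgrid[:384,:512]
    d=np.linalg.norm(P-(-c['R'].T@c['t']),axis=-1)
    ca,sa=np.cos(np.radians(a)),np.sin(np.radians(a));X=(P[...,0]-tp[0])*ca+(P[...,1]-tp[1])*sa;Y=-(P[...,0]-tp[0])*sa+(P[...,1]-tp[1])*ca
    Z=P[...,2]-tp[2]
    m=(abs(Y)<.013)&(abs(X)<.06)&(c['z_map']>0)&(Z>-.03)&(P[...,2]>.043)
    for sgn in (-1,1):
        k=m&(X*sgn>0.002);print(sgn,k.sum(),'Z pct',np.percentile(Z[k],[1,3,10]).round(4),'Y',np.percentile(Y[k],[5,95]).round(4),'inner X',np.percentile(abs(X[k&(Z<np.percentile(Z[k],30))]),[3,97]).round(4))
s=readout.observe();c=capture('wrist');np.savez('w4.npz',**c);print(s['opening'],s['tool_pos']);tips(c,s['tool_pos'],9.5)
print('open');tips(dict(np.load('w2.npz')),[.3938,-.206,.1172],9.5)
print('shut');tips(dict(np.load('w3.npz')),[.3987,-.2006,.0353],9.5)
plan([.3981,-.2005,-.012],9.6)
E
```

```text
clock: 4.52
tool_pos: [0.3985, -0.2006, 0.065]
tcp_rot: [-133.0, 90.0, 146.6]
force: [0.6, 0.3, 0.6]
opening: 0.633
0.6329273418244372 [ 0.39852696 -0.20055945  0.06498108]
-1 13606 Z pct [0.0303 0.0369 0.0535] Y [-0.0077  0.0124] inner X [0.0271 0.0538]
1 13483 Z pct [0.0306 0.0368 0.0533] Y [-0.0076  0.0125] inner X [0.0272 0.0538]
open
-1 9324 Z pct [0.0363 0.0402 0.0499] Y [-0.0063  0.0121] inner X [0.0423 0.0552]
1 9088 Z pct [0.0359 0.0397 0.0492] Y [-0.0062  0.0122] inner X [0.0424 0.0552]
shut
-1 13841 Z pct [0.0318 0.0422 0.0678] Y [-0.0073  0.0125] inner X [0.0024 0.0349]
1 13762 Z pct [0.0317 0.0423 0.0678] Y [-0.0072  0.0126] inner X [0.0024 0.0349]
row [0.1284, -0.0007, -0.0002] [-0.0003, -0.0002, 0.0002] mm 0.0771 rows>= 1.8480782350776377 0.005879599430018468
jaw now 9.57 pos [ 0.3986 -0.2006  0.0651] q7 29.2 t 4.5667 F [-0.3  0.2 -0.4] op 0.639
```

```bash
python3 -m pendant '[[[0,-0.001,0,0,0,0,100],[0,-0.001,0,0,0,0,100],[0,-0.001,0,0,0,0,100],[0.04,-0.001,0,0,0,0,100],[0.08,-0.001,0,0,0,0,100],[0.11,-0.001,0,0,0,0,100],[0.128,-0.001,0,0,0,0,100],[0.128,-0.001,0,0,0,0,100],[0.128,-0.001,0,0,0,0,0],[0.128,-0.001,0,0,0,0,0],[0.128,-0.001,0,0,0,0,0],[0.128,-0.001,0,0,0,0,0]]]';python3 -m pendant '[[[0,0,0,0,0,0,0],[0,0,0,0,0,0,0],[-0.03,0,0,0,0,0,0],[-0.06,0,0,0,0,0,0]]]'; python3 -c "
from h import *
plan([.535,.30,.20],0)"
```

```text
clock: 5.57
tool_pos: [0.399, -0.2013, -0.0101]
tcp_rot: [46.9, 89.9, -33.6]
force: [-1.2, 0.4, 5.4]
opening: 0.622
clock: 5.9
tool_pos: [0.3975, -0.2004, 0.025]
tcp_rot: [-130.9, 89.9, 148.7]
force: [1.2, -0.4, -2.2]
opening: 0.621
row [-0.2914, 0.3644, -0.7846] [0.1063, -0.0005, 0.0007] mm 0.5477 rows>= 13.133912320161821 1.3366946405293356
jaw now 9.57 pos [ 0.3975 -0.2004  0.025 ] q7 27.9 t 5.9 F [ 1.2 -0.4 -2.2] op 0.621
```

```bash
python3 -m pendant '[[[-0.1,0,0,0,0,0,0],[-0.2,0,0,0,0,0,0],[-0.3,0.06,-0.13,0.1,0,0,0],[-0.408,0.12,-0.26,0.106,0,0,0],[-0.408,0.18,-0.39,0.106,0,0,0],[-0.408,0.24,-0.5,0.106,0,0,0],[-0.408,0.3,-0.6,0.106,0,0,0],[-0.408,0.362,-0.768,0.106,0,0,0],[-0.408,0.362,-0.768,0.106,0,0,0],[-0.408,0.362,-0.768,0.106,0,0,0],[-0.408,0.362,-0.768,0.106,0,0,0],[-0.408,0.362,-0.768,0.106,0,0,0]]]';python3 -m pendant '[[[0,0,0,0,0,0,0],[0,0,0,0,0,0,0],[0,0,0,0,0,0,0]]]'; python3 - <<'E'
from h import *
plan([.535,.29,.27],0)
c=capture('wrist');np.savez('w5.npz',**c);cv2.imwrite('pics/w5.png',c['image'][:,:,::-1])
E
```

```text
clock: 6.9
tool_pos: [0.5013, 0.1672, 0.2478]
tcp_rot: [74.6, 89.9, -15.4]
force: [0.9, -0.6, -3.6]
opening: 0.618
clock: 7.15
tool_pos: [0.5011, 0.1651, 0.2466]
tcp_rot: [-21.6, 90.0, -111.5]
force: [-0.4, -1.2, -2.9]
opening: 0.622
row [-0.0391, 0.0567, -0.2081] [0.0006, 0.0004, 0.0001] mm 0.1315 rows>= 3.1546080296707153 0.009130471090149448
jaw now 0.05 pos [0.5011 0.1651 0.2466] q7 -26.8 t 7.15 F [-0.4 -1.2 -2.9] op 0.622
```

View pics/w5.png

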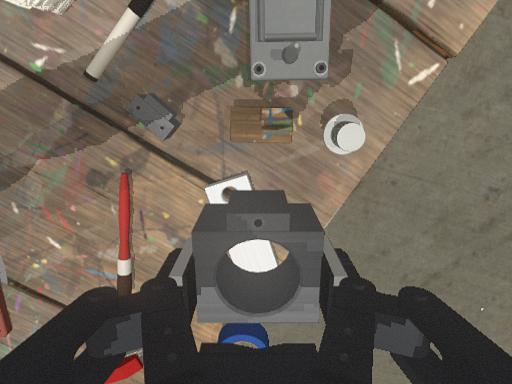

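```bash
python3 -m pendant '[[[-0.04,0.057,-0.208,0,0,0,0],[-0.04,0.057,-0.208,0,0,0,0],[-0.04,0.057,-0.208,0,0,0,0],[-0.04,0.057,-0.208,0,0,0,0],[-0.04,0.057,-0.208,0,0,0,0],[-0.04,0.057,-0.208,0,0,0,0],[-0.04,0.057,-0.208,0,0,0,0]]]'; python3 - <<'E'
from h import *
plan([.535,.29,.27],0)
c=capture('wrist');np.savez('w5.npz',**c)
P=cloud(c);h=(np.clip(P[...,2]*3000,0,255)).astype(np.uint8)
cv2.imwrite('pics/w5.png',np.hstack([c['image'][:220,70:470,::-1],cv2.cvtColor(h,cv2.COLOR_GRAY2BGR)[:220,70:470]]))
plan([.535,.29,.27],0)
E
```

```text
clock: 7.78
tool_pos: [0.5359, 0.288, 0.2703]
tcp_rot: [-2.0, 89.9, -92.1]
force: [-0.6, -0.0, -2.7]
opening: 0.618
row [0.0004, -0.0014, -0.0034] [-0.0013, 0.001, 0.0] mm 0.0022 rows>= 0.05348577168611773 0.020942273431103782
jaw now -0.12 pos [0.5359 0.288  0.2703] q7 -42.1 t 7.7833 F [-0.6 -0.  -2.7] op 0.618
row [0.0006, -0.0015, -0.0036] [-0.0015, 0.001, -0.0001] mm 0.0023 rows>= 0.05630339673254515 0.022738804415472744
jaw now -0.14 pos [0.5359 0.2879 0.2704] q7 -42.1 t 7.8333 F [-0.4  0.3 -3.9] op 0.619
```

View pics/w5.png

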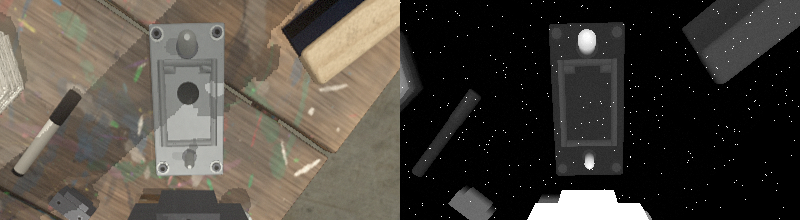

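```bash
cat > shoe.py <<'E'
from h import *
def shoe(c,pts=True):
    P=cloud(c);Z=P[...,2]
    reg=(abs(P[...,0]-.535)<.08)&(abs(P[...,1]-.357)<.13)
    out={}
    for n,lo,hi,h in [('base',.011,.035,.016),('wall',.0225,.032,.026)]:
        m=(reg&(Z>lo)&(Z<hi)).astype(np.uint8)*255;m=cv2.medianBlur(m,3)
        cs,_=cv2.findContours(m,cv2.RETR_CCOMP,cv2.CHAIN_APPROX_NONE)
        for k in sorted(cs,key=cv2.contourArea,reverse=True)[:2]: print(n,cv2.contourArea(k),np.round(rect(c,k,h),1))
    for s,y in (('thick',.424),('thin',.29)):
        m=reg&(abs(P[...,1]-y)<.03)&(Z>.03)&(Z<.1)
        q=P[m];print(s,len(q),'tip',q[q[:,2]>.078].mean(0).round(4),'max z',q[:,2].max().round(4),'shaft med x',np.median(q[:,0]).round(4), 'x range',np.percentile(q[:,0],[2,98]).round(4))
E
python3 - <<'E'
from shoe import *
c=dict(np.load('w5.npz'));shoe(c)
# hole dark
g=cv2.cvtColor(c['image'],cv2.COLOR_RGB2GRAY);m=np.zeros_like(g);m[80:105,240:275]=(g[80:105,240:275]<90)*255
k=max(cv2.findContours(m,0,1)[0],key=cv2.contourArea);print('hole',cv2.contourArea(k),ray(c,cv2.fitEllipse(k)[0],.016))
P=cloud(c);Z=P[...,2]
m=((abs(Z-.318)<.008)&(abs(P[...,0]-.535)<.06)).astype(np.uint8)*255
print('block z',np.median(Z[m>0]));h=np.median(Z[m>0])
for k in sorted(cv2.findContours(m,cv2.RETR_CCOMP,1)[0],key=cv2.contourArea,reverse=True)[:3]: print(cv2.contourArea(k),np.round(rect(c,k,h),1),k.reshape(-1,2).max(0))
t=dict(np.load('top0.npz'));shoe(t)
E
```

```text
base 10681.5 [536.1 354.1  91.3 186.5   1.1]
base 406.0 [534.8 427.1  28.7  23.1  89.9]
wall 4847.0 [535.9 354.1  71.3 104.3   1.3]
wall 3618.5 [535.9 353.8  62.6  94.5   2.4]
thick 376 tip [0.5351 0.4203 0.0816] max z 0.0852 shaft med x 0.5345 x range [0.526  0.5439]
thin 127 tip [0.5374 0.2879 0.0819] max z 0.0849 shaft med x 0.5375 x range [0.5325 0.5425]
hole 352.5 [[0.53599568 0.36751131 0.016     ]]
block z 0.3160346683189481
14674.5 [535.9 293.4  54.3  86.1  89.9] [359 322]
4283.0 [535.7 290.9  33.3  33.7  57.2] [299 307]
2.0 [538.7 266.8   0.7   0.8  40.1] [265 322]
base 1780.5 [535.9 355.3  92.3 183.8   1.2]
base 29.0 [543.4 293.5  19.1  14.6  45.2]
wall 61.5 [534.  399.8  72.9  21.2   7.1]
wall 20.0 [518.3 312.2  32.5  17.6   0. ]
thick 71 tip [0.5349 0.4226 0.0824] max z 0.0885 shaft med x 0.5336 x range [0.5109 0.5677]
thin 34 tip [0.5375 0.2884 0.0812] max z 0.0843 shaft med x 0.537 x range [0.5312 0.5704]
```

```bash
cat >> shoe.py <<'E'
def held(c,tp,dz,yoff=30,half=13):
    "y of tail end & hole in held block, top at tp.z+dz"
    P=cloud(c);Z=P[...,2];h=np.median(Z[(abs(Z-tp[2]-dz)<.006)&(abs(P[...,0]-tp[0])<.012)&(P[...,1]>tp[1]+.019)&(P[...,1]<tp[1]+.032)])
    m=((abs(Z-h)<.004)&(abs(P[...,0]-tp[0])<.026)&(abs(P[...,1]-tp[1])<.045)).astype(np.uint8)*255
    v,u=np.nonzero(m);w=ray(c,np.c_[u,v],h)
    a=w[abs(w[:,0]-tp[0])<.010];print('top h-tp',(h-tp[2]).round(4),'tail end y-tp',(np.percentile(a[:,1],99.7)-tp[1]).round(4))
    t=w[w[:,1]>tp[1]+.025];print('tail x-tp',((t[:,0].min()+t[:,0].max())/2-tp[0]).round(4),t[:,0].max()-t[:,0].min())
    q=max([k for k in cv2.findContours(m,cv2.RETR_CCOMP,1)[0]],key=cv2.contourArea)
    x=np.round(rect(c,q,h),1);print(x)
E
python3 - <<'E'
from shoe import *
c=dict(np.load('w5.npz'));held(c,np.array([.5359,.2879,.2703]),.048)
from h import *
sx,sy,t=.5360,.3542,np.radians(1.15)
for n,y in (('die',13.5),('kp',-27.5)): print(n,sx-np.sin(t)*y/1e3,sy+np.cos(t)*y/1e3)
plan([.5357,.3677,.09],1.1)
E
```

```text
top h-tp 0.0457 tail end y-tp 0.0318
tail x-tp 0.0 0.025871994201486337
[535.9 293.2  53.9  52.4  89.9]
die 0.5357290558264216 0.3676972808096596
kp 0.5365519233165488 0.3267055390914343
row [0.3004, -0.0007, -0.1335] [-0.0137, 0.001, -0.0001] mm 0.1972 rows>= 4.729991651964729 0.1730041028798032
jaw now -0.14 pos [0.5359 0.2879 0.2704] q7 -42.1 t 7.8333 F [-0.4  0.3 -3.9] op 0.619
```

```bash
python3 -m pendant '[[[0,-0.001,-0.06,-0.014,0,0,0],[0.05,-0.001,-0.1,-0.014,0,0,0],[0.12,-0.001,-0.131,-0.014,0,0,0],[0.19,-0.001,-0.131,-0.014,0,0,0],[0.25,-0.001,-0.131,-0.014,0,0,0],[0.29,-0.001,-0.131,-0.014,0,0,0],[0.3,-0.001,-0.131,-0.014,0,0,0],[0.3,-0.001,-0.131,-0.014,0,0,0],[0.3,-0.001,-0.131,-0.014,0,0,0]]]'; python3 - <<'E'
from shoe import *
plan([.5357,.3662,.035],1.1)
c=capture('wrist');np.savez('w6.npz',**c);cv2.imwrite('pics/w6.png',c['image'][:,:,::-1])
plan([.5357,.3662,.035],1.1)
s=readout.observe();held(c,s['tool_pos'],.046);shoe(c)
E
```

```text
clock: 8.58
tool_pos: [0.5359, 0.3685, 0.0924]
tcp_rot: [115.5, 89.9, 26.7]
force: [0.7, 0.4, -1.9]
opening: 0.619
row [0.0956, -0.0006, 0.0039] [0.0012, -0.0005, -0.0011] mm 0.0574 rows>= 1.376660980335808 0.02120505135488
jaw now 1.21 pos [0.5359 0.3685 0.0924] q7 -52.5 t 8.5833 F [ 0.7  0.4 -1.9] op 0.619
row [0.0969, -0.0013, 0.005] [0.0014, -0.0011, -0.0019] mm 0.0582 rows>= 1.3965862188435645 0.03223535993660928
jaw now 1.22 pos [0.5362 0.3691 0.0932] q7 -52.6 t 8.6333 F [ 0.3  0.5 -2.5] op 0.621
top h-tp 0.0449 tail end y-tp 0.0311
tail x-tp -0.0011 0.025688005071850095
[536.4 373.4  53.4  53.4   1.1]
base 12496.0 [535.3 402.9  90.8  89.9   1.1]
base 1373.0 [537.1 314.6  51.6  30.2   1.2]
wall 1590.0 [535.6 386.3  71.3  41.7   1.2]
wall 171.5 [570.2 437.2  10.2  10.5  65.6]
thick 980 tip [0.535  0.4214 0.0816] max z 0.0853 shaft med x 0.535 x range [0.5263 0.5438]
thin 241 tip [0.5375 0.2886 0.0814] max z 0.0848 shaft med x 0.5373 x range [0.5323 0.5429]
```

View pics/w6.png

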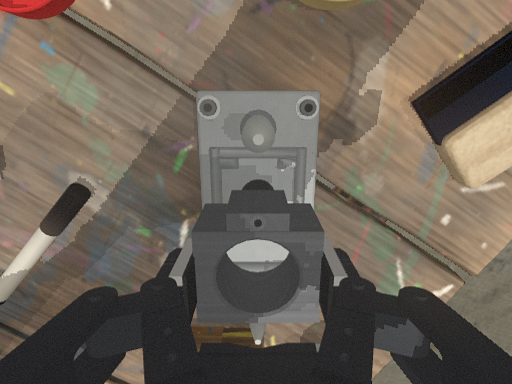

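```bash
python3 -m pendant '[[[0,-0.0008,0.0042,0,0,0,0],[0.03,-0.0008,0.0042,0,0,0,0],[0.07,-0.0008,0.0042,0,0,0,0],[0.1,-0.0008,0.0042,0,0,0,0],[0.115,-0.0008,0.0042,0,0,0,0],[0.115,-0.0008,0.0042,0,0,0,0],[0.115,-0.0008,0.0042,0,0,0,0]]]'; python3 - <<'E'
from shoe import *
plan([.5358,.3665,.006],1.1)
E
```

```text
clock: 9.22
tool_pos: [0.5349, 0.3666, 0.0228]
tcp_rot: [129.3, 89.9, 40.5]
force: [0.4, 0.5, -2.8]
opening: 0.619
row [0.0279, 0.0014, 0.0003] [0.002, -0.0005, -0.0006] mm 0.0168 rows>= 0.4026582806996713 0.026904703359588347
jaw now 1.28 pos [0.5349 0.3666 0.0228] q7 -54.5 t 9.2167 F [ 0.4  0.5 -2.8] op 0.619
```

```bash
python3 -m pendant '[[[0.005,0.0012,0,0.001,0,0,0],[0.01,0.0012,0,0.001,0,0,0],[0.015,0.0012,0,0.001,0,0,0],[0.02,0.0012,0,0.001,0,0,0],[0.024,0.0012,0,0.001,0,0,0],[0.024,0.0012,0,0.001,0,0,0]]]'; python3 - <<'E'
from shoe import *
plan([.5358,.3665,.006],1.1)
E
```

```text
clock: 9.72
tool_pos: [0.5348, 0.3661, 0.0065]
tcp_rot: [-61.5, 90.0, -150.3]
force: [-0.6, 0.5, -3.5]
opening: 0.621
row [0.0009, 0.0016, -0.0007] [0.0011, 0.0003, 0.0005] mm 0.0012 rows>= 0.028480870218667555 0.015332648457868104
jaw now 1.2 pos [0.5348 0.3661 0.0065] q7 -55.1 t 9.7167 F [-0.6  0.5 -3.5] op 0.621
```

```bash
python3 -m pendant '[[[0.002,0,0,0,0,0,0],[0.004,0,0,0,0,0,0],[0.004,0,0,0,0,0,0]]]';python3 -m pendant '[[[0.002,0,0,0,0,0,0],[0.004,0,0,0,0,0,0],[0.004,0,0,0,0,0,0]]]'
```

```text
clock: 9.97
tool_pos: [0.5351, 0.3663, 0.006]
tcp_rot: [32.4, 90.0, -56.4]
force: [-4.3, -4.9, 8.3]
opening: 0.619
clock: 10.22
tool_pos: [0.5351, 0.3662, 0.0059]
tcp_rot: [37.6, 89.9, -51.2]
force: [-13.2, -11.2, 30.7]
opening: 0.618
```

```bash
python3 -m pendant '[[[-0.005,0,0,0,0,0,0],[-0.006,0,0,0,0,0,100],[-0.006,0,0,0,0,0,100],[-0.006,0,0,0,0,0,100],[-0.006,0,0,0,0,0,100],[-0.006,0,0,0,0,0,100],[-0.04,0,0,0,0,0,100],[-0.1,0,0,0,0,0,100],[-0.16,0,0.03,0,0,0,100],[-0.22,0,0.06,0,0,0,100],[-0.27,0,0.09,0,0,0,100],[-0.27,0,0.09,0,0,0,100]]]'; python3 - <<'E'
from shoe import *
c=capture('wrist');np.savez('w7.npz',**c)
P=cloud(c)
t=np.radians(1.15);d=P[...,:2]-[.5360,.3542];X=d[...,0]*np.cos(t)+d[...,1]*np.sin(t);Y=-d[...,0]*np.sin(t)+d[...,1]*np.cos(t)
m=(abs(X)<.035)&(abs(Y)<.055)&(abs(P[...,2]-.052)<.006);print('top z',np.median(P[m][:,2]),'pct',np.percentile(P[m][:,2],[5,95]))
for n,q in (('L',X<-.02),('R',X>.02),('tail',Y>.035),('toe side',(Y<-.002))): print(n,P[m&q][:,2].mean())
print('X',np.percentile(X[m],[.5,99.5]),'Y',np.percentile(Y[m],[.5,99.5]))
g=cv2.resize(c['image'][100:384,120:400,::-1],None,fx=2,fy=2);cv2.imwrite('pics/w7.png',g)
plan([.40,.19,.22],-30)
w=dict(np.load('w5.npz'))
E
```

```text
clock: 11.22
tool_pos: [0.5398, 0.3106, 0.1709]
tcp_rot: [102.6, 89.5, 13.6]
force: [0.7, 1.2, -0.1]
opening: 0.998
top z 0.05176422272297162 pct [0.0505071  0.05296229]
L 0.051870535504035364
R 0.05185603500296922
tail 0.051809257826686626
toe side 0.05167110519678144
X [-0.02722152  0.02636955] Y [-0.00920545  0.04244184]
row [-0.0884, -0.2342, 0.1979] [0.3446, -0.0018, -0.0033] mm 0.1915 rows>= 4.591431691145737 4.332413748173025
jaw now 1.02 pos [0.5387 0.3113 0.1679] q7 -45.6 t 11.2667 F [-0.2  0.5 -0.5] op 1.001
```

View pics/w7.png

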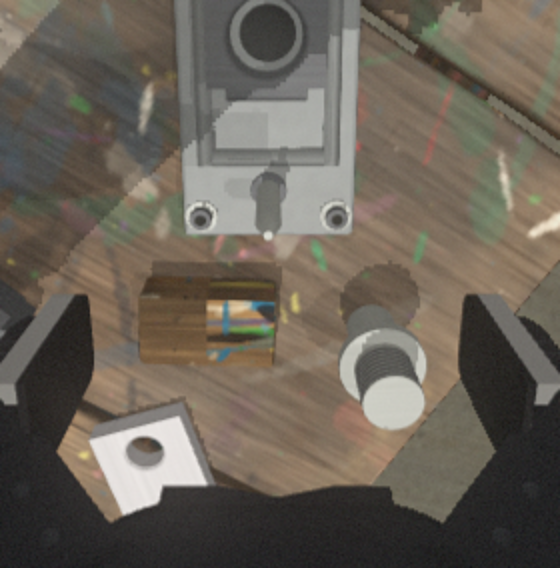

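```bash
python3 -m pendant '[[[-0.06,-0.12,0.1,0,0,0,100],[-0.06,-0.234,0.198,0,0,0,100],[-0.06,-0.234,0.198,0,0,0,100],[-0.06,-0.234,0.198,0,0,0,100],[-0.06,-0.234,0.198,0,0,0,100],[-0.06,-0.234,0.198,0,0,0,100],[-0.06,-0.234,0.198,0,0,0,100]]]'; python3 - <<'E'
from shoe import *
c=capture('wrist');np.savez('w8.npz',**c)
plan([.377,.221,.22],-30)
u,v=proj(c,[[.377,.221,.03]])[0].astype(int);print(u,v)
P=cloud(c);s=np.s_[max(v-50,0):v+50,u-50:u+50]
h=np.clip(P[...,2]*5000,0,255).astype(np.uint8)
cv2.imwrite('pics/w8.png',cv2.resize(np.hstack([c['image'][s][:,:,::-1],cv2.cvtColor(h,cv2.COLOR_GRAY2BGR)[s]]),None,fx=4,fy=4,interpolation=cv2.INTER_CUBIC))
m,cs=top_mask(c,(u-50,max(v-50,0),u+50,v+50),.036)
for k in cs[:1]: print(cv2.contourArea(k),np.round(rect(c,k,.036),1)); print(k.reshape(-1,2).mean(0))
E
```

```text
clock: 11.85
tool_pos: [0.3981, 0.1898, 0.2002]
tcp_rot: [38.7, 89.9, -50.2]
force: [0.4, 0.8, 0.0]
opening: 1.0
row [-0.0332, -0.0349, -0.0513] [0.3464, 0.0001, -0.0004] mm 0.0422 rows>= 1.0126385320472406 4.353975139691389
jaw now 1.17 pos [0.3986 0.1906 0.2001] q7 -26.3 t 11.9 F [-0.1  0.2  1.3] op 1.001
237 139
1407.5 [378.7 220.6  32.2  53.8  48.3]
[238.38842975 140.47933884]
```

View pics/w8.png

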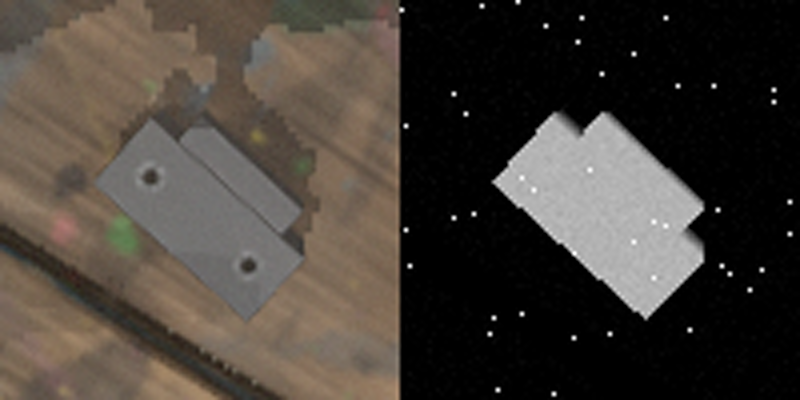

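```bash
python3 -c "
from h import *
plan([.378,.2199,.08],-41.7)"
```

```text
row [0.2002, -0.0334, -0.0496] [0.4764, 0.0001, -0.0005] mm 0.1253 rows>= 3.005493851807152 5.988052272591004
jaw now 1.17 pos [0.3986 0.1906 0.2001] q7 -26.3 t 11.9 F [-0.1  0.2  1.3] op 1.001
```

```bash
python3 -m pendant '[[[0.05,-0.033,-0.05,0.476,0,0,100],[0.1,-0.033,-0.05,0.476,0,0,100],[0.15,-0.033,-0.05,0.476,0,0,100],[0.18,-0.033,-0.05,0.476,0,0,100],[0.2,-0.033,-0.05,0.476,0,0,100],[0.2,-0.033,-0.05,0.476,0,0,100],[0.2,-0.033,-0.05,0.476,0,0,100],[0.2,-0.033,-0.05,0.476,0,0,100],[0.2,-0.033,-0.05,0.476,0,0,100]]]'; python3 - <<'E'
from h import *
c=capture('wrist');np.savez('w9.npz',**c)
plan([.378,.2199,-.012],-41.7)
m,cs=top_mask(c,(120,60,400,383),.036,.006)
k=cs[0];print(cv2.contourArea(k),np.round(rect(c,k,.036),1))
E
```

```text
clock: 12.65
tool_pos: [0.3782, 0.2212, 0.0804]
tcp_rot: [-123.4, 89.9, 105.2]
force: [0.4, 1.1, -0.3]
opening: 0.999
row [0.1543, 0.0009, 0.0017] [0.0032, -0.0005, 0.0003] mm 0.0926 rows>= 2.2197833183921185 0.041316447141655215
jaw now -41.41 pos [0.3783 0.2209 0.0806] q7 -80.6 t 12.7 F [-0.7 -0.3  0.2] op 1.001
2985.5 [379.6 221.4  32.6  53.8  48.7]
```

```bash
python3 -m pendant '[[[0.04,0.0005,0.0005,0.002,0,0,100],[0.09,0.0005,0.0005,0.002,0,0,100],[0.13,0.0005,0.0005,0.002,0,0,100],[0.154,0.0005,0.0005,0.002,0,0,100],[0.154,0.0005,0.0005,0.002,0,0,100],[0.154,0.0005,0.0005,0.002,0,0,0],[0.154,0.0005,0.0005,0.002,0,0,0],[0.154,0.0005,0.0005,0.002,0,0,0],[0.154,0.0005,0.0005,0.002,0,0,0],[0.154,0.0005,0.0005,0.002,0,0,0],[0.154,0.0005,0.0005,0.002,0,0,0],[0.154,0.0005,0.0005,0.002,0,0,0]]]';python3 -m pendant '[[[-0.03,0,0,0,0,0,0],[-0.09,0,0,0,0,0,0],[-0.15,0,0,0,0,0,0],[-0.21,0,0,0,0,0,0],[-0.27,0,0,0,0,0,0],[-0.3,0,0,0,0,0,0]]]'; python3 -c "
from h import *
plan([.5365,.29,.22],1.1)"
```

```text
clock: 13.7
tool_pos: [0.3791, 0.2204, -0.0104]
tcp_rot: [144.5, 89.8, 12.7]
force: [-1.5, -0.6, 6.8]
opening: 0.616
clock: 14.2
tool_pos: [0.3792, 0.221, 0.173]
tcp_rot: [141.8, 89.6, 10.1]
force: [0.4, 0.9, -1.6]
opening: 0.617
row [-0.0766, 0.1193, -0.2607] [-0.4761, -0.0021, -0.0036] mm 0.1781 rows>= 4.270135525483193 5.985023047634315
jaw now -41.75 pos [0.3792 0.221  0.173 ] q7 -74.2 t 14.2 F [ 0.4  0.9 -1.6] op 0.617
```

```bash
python3 -m pendant '[[[-0.076,0.119,-0.26,-0.476,0,0,0],[-0.076,0.119,-0.26,-0.476,0,0,0],[-0.076,0.119,-0.26,-0.476,0,0,0],[-0.076,0.119,-0.26,-0.476,0,0,0],[-0.076,0.119,-0.26,-0.476,0,0,0],[-0.076,0.119,-0.26,-0.476,0,0,0],[-0.076,0.119,-0.26,-0.476,0,0,0],[-0.076,0.119,-0.26,-0.476,0,0,0],[-0.076,0.119,-0.26,-0.476,0,0,0]]]'; python3 - <<'E'
from shoe import *
c=capture('wrist');np.savez('w10.npz',**c)
plan([.5365,.3267,.09],1.1);plan([.5365,.3267,.09],1.1)
tp=readout.observe()['tool_pos'];P=cloud(c);Z=P[...,2]
h=np.median(Z[(abs(Z-tp[2]-.046)<.006)&(abs(P[...,0]-tp[0])<.012)&(abs(P[...,1]-tp[1])<.018)])
m=((abs(Z-h)<.004)&(abs(P[...,0]-tp[0])<.04)&(abs(P[...,1]-tp[1])<.04)).astype(np.uint8)*255
m=cv2.medianBlur(m,3);k=max(cv2.findContours(m,0,1)[0],key=cv2.contourArea);print('h-tp',h-tp[2],np.round(rect(c,k,h),1),tp)
v,u=np.nonzero(m);w=ray(c,np.c_[u,v],h);print('nose y',np.percentile(w[:,1],99.5)-tp[1],'back',np.percentile(w[:,1],.5)-tp[1])
n=w[w[:,1]>tp[1]+.012];print('nose x',(n[:,0].max()+n[:,0].min())/2-tp[0],n[:,0].max()-n[:,0].min())
E
```

```text
clock: 14.95
tool_pos: [0.5348, 0.2881, 0.214]
tcp_rot: [59.8, 90.0, -29.4]
force: [0.4, -0.0, -2.8]
opening: 0.615
row [0.2067, 0.0035, -0.0646] [-0.003, 0.0004, -0.0006] mm 0.13 rows>= 3.1163621994592274 0.0392977572423952
jaw now 0.83 pos [0.5348 0.288  0.214 ] q7 -45.5 t 15.0 F [ 0.5 -0.6 -2.6] op 0.614
row [0.2067, 0.0035, -0.0646] [-0.003, 0.0004, -0.0006] mm 0.13 rows>= 3.1163621994592274 0.0392977572423952
jaw now 0.83 pos [0.5348 0.288  0.214 ] q7 -45.5 t 15.0 F [ 0.5 -0.6 -2.6] op 0.614
h-tp 0.04598256556489466 [538.3 289.4  74.1  33.2   0.8] [0.53481974 0.28801653 0.21404986]
nose y 0.01774526535224774 back -0.015310333677925891
nose x 2.204018959117704e-06 0.06452175594554
```

```bash
python3 -m pendant '[[[0.03,0.0025,-0.04,-0.003,0,0,0],[0.08,0.0025,-0.062,-0.003,0,0,0],[0.14,0.0025,-0.062,-0.003,0,0,0],[0.19,0.0025,-0.062,-0.003,0,0,0],[0.207,0.0025,-0.062,-0.003,0,0,0],[0.207,0.0025,-0.062,-0.003,0,0,0],[0.207,0.0025,-0.062,-0.003,0,0,0],[0.207,0.0025,-0.062,-0.003,0,0,0]]]'; python3 -c "
from h import *
plan([.5365,.3252,.023],1.15)"
```

```text
clock: 15.67
tool_pos: [0.5371, 0.3263, 0.0919]
tcp_rot: [116.7, 89.8, 28.0]
force: [0.8, 0.4, -2.6]
opening: 0.621
row [0.1148, -0.0014, 0.002] [0.0009, -0.0009, -0.0018] mm 0.0689 rows>= 1.6517462160775345 0.028103906153221433
jaw now 1.23 pos [0.5371 0.3263 0.0919] q7 -52.5 t 15.6667 F [ 0.8  0.4 -2.6] op 0.621
```

```bash
python3 -m pendant '[[[0.03,-0.001,0.002,0,0,0,0],[0.07,-0.001,0.002,0,0,0,0],[0.1,-0.001,0.002,0,0,0,0],[0.113,-0.001,0.002,0,0,0,0],[0.113,-0.001,0.002,0,0,0,0],[0.113,-0.001,0.002,0,0,0,0]]]'; python3 -c "
from h import *
plan([.5365,.3252,.006],1.15);plan([.5365,.3252,.006],1.15)"
```

```text
clock: 16.17
tool_pos: [0.5362, 0.325, 0.0231]
tcp_rot: [123.8, 89.9, 35.1]
force: [-0.2, 0.2, -1.3]
opening: 0.62
row [0.0286, 0.0005, -0.0003] [0.0013, -0.0006, -0.0009] mm 0.0171 rows>= 0.4111186977461782 0.021414911366194805
jaw now 1.27 pos [0.5362 0.325  0.0231] q7 -54.9 t 16.1667 F [-0.2  0.2 -1.3] op 0.62
row [0.0286, 0.0005, -0.0003] [0.0013, -0.0006, -0.0009] mm 0.0171 rows>= 0.4111186977461782 0.021414911366194805
jaw now 1.27 pos [0.5362 0.325  0.0231] q7 -54.9 t 16.1667 F [-0.2  0.2 -1.3] op 0.62
```

```bash
python3 -m pendant '[[[0.005,0.0003,0,0.001,0,0,0],[0.01,0.0003,0,0.001,0,0,0],[0.015,0.0003,0,0.001,0,0,0],[0.02,0.0003,0,0.001,0,0,0],[0.025,0.0003,0,0.001,0,0,0],[0.028,0.0003,0,0.001,0,0,0],[0.03,0.0003,0,0.001,0,0,0],[0.03,0.0003,0,0.001,0,0,0]]]'
```

```text
clock: 16.83
tool_pos: [0.5358, 0.3251, 0.0057]
tcp_rot: [84.7, 89.9, -4.1]
force: [-6.5, -4.8, 19.8]
opening: 0.618
```

```bash
python3 -m pendant '[[[-0.003,0,0,0,0,0,0],[-0.003,0,0,0,0,0,100],[-0.003,0,0,0,0,0,100],[-0.003,0,0,0,0,0,100],[-0.003,0,0,0,0,0,100],[-0.003,0,0,0,0,0,100],[-0.04,0,0,0,0,0,100],[-0.1,0,0,0,0,0,100],[-0.16,0,0.03,0,0,0,100],[-0.22,0,0.06,0,0,0,100],[-0.27,0,0.09,0,0,0,100],[-0.27,0,0.09,0,0,0,100]]]'; python3 - <<'E'
from shoe import *
c=capture('wrist');np.savez('w11.npz',**c)
P=cloud(c)
t=np.radians(1.15);d=P[...,:2]-[.5360,.3542];X=d[...,0]*np.cos(t)+d[...,1]*np.sin(t);Y=-d[...,0]*np.sin(t)+d[...,1]*np.cos(t)
m=(abs(X)<.035)&(abs(Y)<.055)&(abs(P[...,2]-.052)<.008)
for n,q in (('die',Y>-.008),('keeper',Y<-.013)):
  k=m&q;print(n,'z',np.percentile(P[k][:,2],[3,50,97]).round(4),'L/R',P[k&(X<-.015)][:,2].mean().round(4),P[k&(X>.015)][:,2].mean().round(4),'X',np.percentile(X[k],[.5,99.5]).round(4),'Y',np.percentile(Y[k],[.5,99.5]).round(4))
plan([.485,.055,.22],20)
E
```

```text
clock: 17.83
tool_pos: [0.5402, 0.2685, 0.1717]
tcp_rot: [97.0, 89.5, 8.0]
force: [0.4, 0.1, -0.1]
opening: 0.998
die z [0.0497 0.0517 0.0531] L/R 0.0517 0.0517 X [-0.0273  0.0264] Y [-0.0078  0.0428]
keeper z [0.0504 0.0518 0.0531] L/R 0.0517 0.0517 X [-0.0276  0.0254] Y [-0.0445 -0.0135]
row [-0.0859, -0.096, 0.3554] [-0.211, 0.0002, -0.0035] mm 0.2268 rows>= 5.438793697667033 2.65283266088043
jaw now 1.01 pos [0.5391 0.2692 0.1689] q7 -44.7 t 17.8833 F [-0.3  0.5 -0.6] op 1.0
```

```bash
python3 -m pendant '[[[-0.09,-0.05,0.2,-0.18,0,0,100],[-0.1,-0.096,0.42,-0.18,0,0,100],[-0.1,-0.096,0.42,-0.18,0,0,100],[-0.1,-0.096,0.42,-0.18,0,0,100],[-0.1,-0.096,0.42,-0.18,0,0,100],[-0.1,-0.096,0.42,-0.18,0,0,100],[-0.1,-0.096,0.42,-0.18,0,0,100],[-0.1,-0.096,0.42,-0.18,0,0,100],[-0.1,-0.096,0.42,-0.18,0,0,100],[-0.1,-0.096,0.42,-0.18,0,0,100]]]'; cat > plate.py <<'E'
from h import *
def plate(c,h=.014,tol=.006,xy=(.485,.055),r=.12):
    P=cloud(c);m=((abs(P[...,2]-h)<tol)&(np.hypot(P[...,0]-xy[0],P[...,1]-xy[1])<r)).astype(np.uint8)*255
    m=cv2.medianBlur(m,3);cs,hi=cv2.findContours(m,cv2.RETR_CCOMP,cv2.CHAIN_APPROX_NONE)
    i=max(range(len(cs)),key=lambda i:cv2.contourArea(cs[i]));print('plate',cv2.contourArea(cs[i]),np.round(rect(c,cs[i],h),1))
    for k in cs:
        if 60<cv2.contourArea(k)<cv2.contourArea(cs[i])/2: print(' in',cv2.contourArea(k),np.round(rect(c,k,h),1))
E
python3 - <<'E'
from plate import *
c=capture('wrist');np.savez('w12.npz',**c);cv2.imwrite('pics/w12.png',c['image'][:,:,::-1])
plan([.485,.055,.1],17)
plate(c)
plate(dict(np.load('top0.npz')))
E
```

```text
clock: 18.72
tool_pos: [0.4842, 0.0181, 0.225]
tcp_rot: [-145.9, 90.0, 141.6]
force: [0.7, 0.8, 0.2]
opening: 1.0
row [0.2084, 0.0195, -0.0572] [0.0057, -0.0006, 0.0003] mm 0.1302 rows>= 3.1221037107242986 0.07190336513980755
jaw now 17.51 pos [0.4843 0.0187 0.225 ] q7 8.8 t 18.7667 F [-0.4  1.4 -0.1] op 1.0
plate 7125.0 [484.5  52.8  58.  171.8  17.8]
 in 112.5 [504.7  -9.9  14.3  15.4  61.8]
 in 646.0 [480.5  66.   32.5  32.9  62.8]
 in 364.0 [464.2 116.   22.9  23.4  64.1]
plate 1071.0 [484.3  54.6  58.9 173.6  18.5]
 in 114.5 [479.9  69.1  35.5  35.3   0. ]
```

View pics/w12.png

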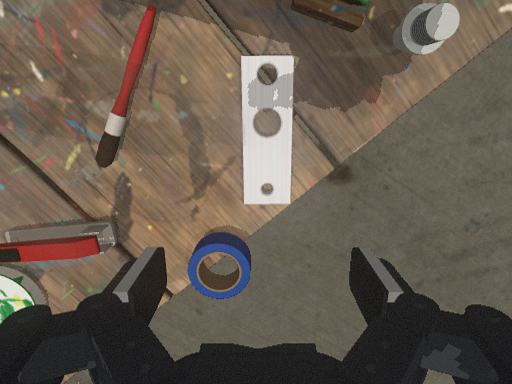

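```bash
python3 -m pendant '[[[0.03,0.02,-0.03,-0.003,0,0,100],[0.1,0.019,-0.053,-0.003,0,0,100],[0.17,0.019,-0.053,-0.003,0,0,100],[0.24,0.019,-0.053,-0.003,0,0,100],[0.28,0.019,-0.053,-0.003,0,0,100],[0.28,0.019,-0.053,-0.003,0,0,100],[0.28,0.019,-0.053,-0.003,0,0,100]]]'; python3 - <<'E'
from plate import *
plan([.4845,.0528,-.025],17.8)
c=capture('wrist')
plan([.4845,.0528,-.025],17.8)
plate(c)
E
```

```text
clock: 19.35
tool_pos: [0.4847, 0.053, 0.0569]
tcp_rot: [-140.1, 89.8, 147.8]
force: [0.7, 1.0, 0.7]
opening: 0.997
row [0.1365, -0.0001, 0.0006] [0.0006, -0.0018, 0.0015] mm 0.0819 rows>= 1.9644092284323058 0.03118108446481177
jaw now 17.85 pos [0.4847 0.053  0.0569] q7 -6.8 t 19.35 F [0.7 1.  0.7] op 0.997
row [0.1392, -0.0028, -0.0007] [0.0001, -0.0009, -0.0003] mm 0.0835 rows>= 2.0026014998799724 0.012239798023340317
jaw now 17.81 pos [0.4862 0.0528 0.0585] q7 -6.8 t 19.4 F [ 0.3 -0.2  0.3] op 1.001
plate 19568.5 [484.6  52.9  57.9 171.4  17.8]
 in 211.5 [504.3  -8.2  14.4  12.2  18. ]
 in 1659.0 [480.1  67.   32.1  32.   60.9]
 in 1048.0 [464.1 116.7  22.6  22.6  63.2]
```

```bash
python3 -m pendant '[[[0.04,-0.0015,0,0,0,0,100],[0.09,-0.0015,0,0,0,0,100],[0.125,-0.0015,0,0,0,0,100],[0.138,-0.0015,0,0,0,0,100],[0.138,-0.0015,0,0,0,0,100],[0.138,-0.0015,0,0,0,0,0],[0.138,-0.0015,0,0,0,0,0],[0.138,-0.0015,0,0,0,0,0],[0.138,-0.0015,0,0,0,0,0],[0.138,-0.0015,0,0,0,0,0],[0.138,-0.0015,0,0,0,0,0],[0.138,-0.0015,0,0,0,0,0]]]'
```

```text
clock: 20.4
tool_pos: [0.4865, 0.0509, -0.023]
tcp_rot: [56.5, 89.8, -15.8]
force: [-3.1, -1.5, 13.5]
opening: 0.659
```

```bash
python3 -m pendant '[[[-0.03,0,0,0,0,0,0],[-0.09,0,0,0,0,0,0],[-0.15,0,0,0,0,0,0],[-0.21,0,0,0,0,0,0],[-0.27,0,0,0,0,0,0],[-0.33,0,0,0,0,0,0],[-0.35,0,0,0,0,0,0],[-0.35,0,0,0,0,0,0]]]'; python3 -c "
from h import *
plan([.536,.3542,.19],1.15)"
```

```text
clock: 21.07
tool_pos: [0.4868, 0.051, 0.188]
tcp_rot: [54.7, 89.6, -17.7]
force: [0.1, 0.0, -5.5]
opening: 0.666
row [-0.0038, 0.2314, -0.4567] [0.1833, 0.0018, -0.0035] mm 0.3072 rows>= 7.367247801434824 2.304739868418091
jaw now 17.65 pos [0.4868 0.051  0.188 ] q7 2.4 t 21.0667 F [ 0.1  0.  -5.5] op 0.666
```

```bash
python3 -m pendant '[[[-0.01,0.06,-0.11,0.05,0,0,0],[-0.01,0.1,-0.2,0.1,0,0,0],[-0.01,0.14,-0.28,0.14,0,0,0],[-0.01,0.18,-0.36,0.183,0,0,0],[-0.01,0.21,-0.42,0.183,0,0,0],[-0.005,0.231,-0.457,0.183,0,-0.001,0],[-0.005,0.231,-0.457,0.183,0,-0.001,0],[-0.005,0.231,-0.457,0.183,0,-0.001,0],[-0.005,0.231,-0.457,0.183,0,-0.001,0],[-0.005,0.231,-0.457,0.183,0,-0.001,0],[-0.005,0.231,-0.457,0.183,0,-0.001,0]]]'; python3 - <<'E'
from shoe import *
from plate import plate
plan([.536,.3542,.12],1.15)
c=capture('wrist');np.savez('w13.npz',**c);cv2.imwrite('pics/w13.png',c['image'][:,:,::-1])
plan([.536,.3542,.12],1.15)
tp=readout.observe()['tool_pos'];P=cloud(c)
k=(abs(P[...,0]-tp[0])<.02)&(P[...,1]-tp[1]>.035)&(P[...,1]-tp[1]<.05)&(P[...,2]>.15);h=np.median(P[k][:,2]);print('top-tp',h-tp[2])
for a,b in ((.02,.03),(.035,.05),(.08,.084)):
  k=(abs(P[...,0]-tp[0])<.02)&(P[...,1]-tp[1]>a)&(P[...,1]-tp[1]<b)&(P[...,2]>.15);print(a,np.median(P[k][:,2])-tp[2])
plate(c,h,.006,(tp[0],tp[1]+.02),.1);shoe(c)
E
```

```text
clock: 21.98
tool_pos: [0.5332, 0.3532, 0.1855]
tcp_rot: [-61.7, 89.7, -150.5]
force: [0.5, -0.3, -5.0]
opening: 0.657
row [0.1091, 0.0052, -0.0019] [0.0007, 0.0014, 0.0026] mm 0.0655 rows>= 1.5717712526114536 0.03769966096892546
jaw now 1.21 pos [0.5332 0.3532 0.1855] q7 -53.7 t 21.9833 F [ 0.5 -0.3 -5. ] op 0.657
row [0.11, 0.0043, -0.0029] [-0.0001, 0.0014, 0.002] mm 0.0661 rows>= 1.5850017645214507 0.030977274449930637
jaw now 1.14 pos [0.5337 0.3525 0.186 ] q7 -53.7 t 22.0333 F [-0.2 -0.3 -5.4] op 0.656
top-tp 0.03596809844115764
0.02 0.03643706846648764
0.035 0.03596809844115764
0.08 0.03578803241679765
plate 39396.5 [532.8 375.1  85.9 132.2   1.2]
 in 3635.0 [533.  370.9  31.2  31.   38. ]
 in 2650.0 [531.7 422.6  22.2  22.2  46.3]
base 2076.5 [530.1 418.1  53.9  48.9   7.3]
base 1470.5 [533.  281.3  44.4  76.9  84.8]
wall 268.0 [530.9 399.8  46.2  12.9   1.2]
wall 25.5 [504.  274.2   5.1   9.3  43. ]
thick 576 tip [0.5349 0.4211 0.0818] max z 0.0854 shaft med x 0.5344 x range [0.5237 0.5444]
thin 796 tip [0.5372 0.2887 0.0813] max z 0.0851 shaft med x 0.5364 x range [0.5107 0.5602]
```

View pics/w13.png

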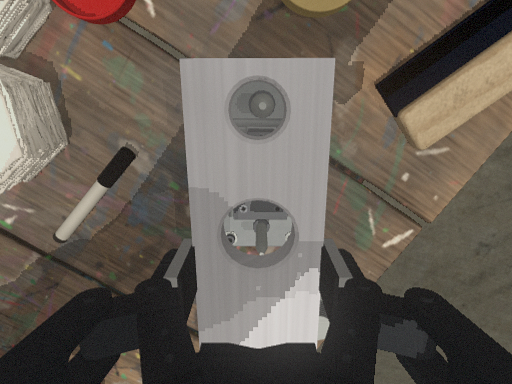

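```bash
python3 -m pendant '[[[0.01,0.0052,0.0023,0,0,0,0],[0.05,0.0052,0.0023,0,0.001,0.002,0],[0.1,0.0052,0.0023,0,0.001,0.002,0],[0.14,0.0052,0.0023,0,0.001,0.002,0],[0.165,0.0052,0.0023,0,0.001,0.002,0],[0.165,0.0052,0.0023,0,0.001,0.002,0],[0.165,0.0052,0.0023,0,0.001,0.002,0],[0.165,0.0052,0.0023,0,0.001,0.002,0]]]'; python3 - <<'E'
from shoe import *
from plate import plate
c=capture('wrist');np.savez('w14.npz',**c)
plan([.5366,.3514,.05],1.15)
tp=readout.observe()['tool_pos'];h=tp[2]+.036
plate(c,h,.006,(tp[0],tp[1]+.02),.1);shoe(c)
E
```

```text
clock: 22.7
tool_pos: [0.5376, 0.3532, 0.0904]
tcp_rot: [129.2, 89.8, 40.4]
force: [0.4, -0.1, -4.5]
opening: 0.662
row [0.0677, -0.0022, 0.0036] [0.0003, -0.0019, -0.0024] mm 0.0407 rows>= 0.9766138517075102 0.03888922493654619
jaw now 1.18 pos [0.5377 0.3534 0.0907] q7 -56.4 t 22.75 F [ 0.1 -0.4 -5. ] op 0.658
plate 39372.5 [537.1 375.   86.1 132.3   1.2]
 in 3605.5 [537.3 370.7  31.4  30.8  31.1]
 in 2626.0 [535.9 422.4  22.2  22.2  41.7]
base 2209.0 [536.1 419.6  38.2  38.1   1.2]
base 1046.0 [534.7 419.5  26.1  25.9  45.8]
wall 179.0 [536.4 404.1  24.3   4.9   1.2]
wall 71.0 [536.4 349.4  19.2   3.9   4.3]
thick 991 tip [0.535  0.4211 0.0816] max z 0.0857 shaft med x 0.535 x range [0.5259 0.5439]
thin 1 tip [nan nan nan] max z 0.0505 shaft med x 0.5345 x range [0.5345 0.5345]shoe.py:12: RuntimeWarning: Mean of empty slice.
  q=P[m];print(s,len(q),'tip',q[q[:,2]>.078].mean(0).round(4),'max z',q[:,2].max().round(4),'shaft med x',np.median(q[:,0]).round(4), 'x range',np.percentile(q[:,0],[2,98]).round(4))
  ret = um.true_divide(
```

```bash
python3 -m pendant '[[[0,-0.0018,0.0022,0,0,0,0],[0.02,-0.0018,0.0022,0,0,0,0],[0.04,-0.0018,0.0022,0,0,0,0],[0.055,-0.0018,0.0022,0,0,0,0],[0.065,-0.0018,0.0022,0,0,0,0],[0.065,-0.0018,0.0022,0,0,0,0]]]'; python3 - <<'E'
from shoe import *
from plate import plate
c=capture('wrist')
plan([.5366,.3514,.05],1.15)
tp=readout.observe()['tool_pos'];h=tp[2]+.036
plate(c,h,.006,(tp[0],tp[1]+.02),.1)
P=cloud(c);m=(abs(P[...,0]-.535)<.015)&(abs(P[...,1]-.421)<.015)&(P[...,2]>.078);print(P[m].mean(0),P[m][:,2].max())
E
```

```text
clock: 23.25
tool_pos: [0.5348, 0.3506, 0.0474]
tcp_rot: [-81.6, 89.9, -170.4]
force: [0.1, -0.9, -5.7]
opening: 0.657
row [-0.0025, 0.0023, -0.0005] [0.0007, -0.0004, 0.0001] mm 0.0021 rows>= 0.049928246117195756 0.0096959658054409
jaw now 1.21 pos [0.5352 0.3511 0.0485] q7 -57.7 t 23.3 F [ 0.2  1.2 -4.8] op 0.658
plate 39435.5 [534.1 372.8  86.  131.5   1.2]
 in 526.0 [535.  421.2   9.7  10.1   0.8]
 in 3676.0 [534.4 368.4  31.   31.1  50. ]
 in 2648.0 [533.2 419.9  22.1  22.1  44.2]
[0.53566138 0.42266706 0.10357325] 0.2100704852698954
```

```bash
python3 -m pendant '[[[0,0.0028,-0.002,0,0,0,0],[0,0.0028,-0.002,0,0,0,0],[0,0.0028,-0.002,0,0,0,0]]]'; python3 - <<'E'
from shoe import *
from plate import plate
c=capture('wrist')
plan([.5366,.3514,.03],1.15)
tp=readout.observe()['tool_pos'];h=tp[2]+.036
plate(c,h,.006,(tp[0],tp[1]+.02),.1)
E
```

```text
clock: 23.55
tool_pos: [0.5378, 0.3531, 0.0503]
tcp_rot: [130.7, 89.8, 41.9]
force: [0.7, 0.3, -5.6]
opening: 0.658
row [0.0337, -0.002, 0.0027] [0.0005, -0.0012, -0.0014] mm 0.0204 rows>= 0.4880277828819995 0.024229025747307557
jaw now 1.2 pos [0.5377 0.353  0.0503] q7 -57.7 t 23.6 F [ 0.2 -0.5 -5. ] op 0.657
plate 39347.5 [537.3 374.8  86.2 132.6   1.2]
 in 356.5 [535.  421.2   8.6   8.   52.9]
 in 3584.5 [537.2 370.4  31.   31.1  47.1]
 in 2605.5 [535.9 422.4  22.4  22.    1.2]
```

```bash
python3 -m pendant '[[[0,0,0,0,0,0,0],[0,0,0,0,0,0,0],[0,0,0,0,0,0,0]]]'; python3 - <<'E'
from shoe import *
from plate import plate
c=capture('wrist')
plan([.5366,.3514,.03],1.15)
tp=readout.observe()['tool_pos'];h=tp[2]+.036
plate(c,h,.006,(tp[0],tp[1]+.02),.1)
E
```

```text
clock: 23.85
tool_pos: [0.5375, 0.3527, 0.0499]
tcp_rot: [128.5, 89.9, 39.7]
force: [1.5, 0.3, -5.2]
opening: 0.659
row [0.033, -0.0016, 0.0021] [0.0005, -0.0009, -0.0011] mm 0.0199 rows>= 0.47704334233889856 0.018493620718751935
jaw now 1.19 pos [0.5375 0.3526 0.0498] q7 -57.7 t 23.9 F [-0.3 -0.5 -4.6] op 0.659
plate 39356.0 [537.  374.4  86.3 132.7   1.2]
 in 392.5 [535.  421.2   9.    8.5  44.8]
 in 3570.0 [537.2 370.2  31.3  30.7  33. ]
 in 2612.0 [535.6 422.   22.4  22.    1.2]
```

```bash
python3 -m pendant '[[[0,-0.001,0.0013,0,0,0,0],[0.003,-0.001,0.0013,0,0,0,0],[0.006,-0.001,0.0013,0,0,0,0],[0.009,-0.001,0.0013,0,0,0,0],[0.012,-0.001,0.0013,0,0,0,0],[0.015,-0.001,0.0013,0,0,0,0],[0.015,-0.001,0.0013,0,0,0,0]]]'; python3 - <<'E'
from shoe import *
from plate import plate
c=capture('wrist')
plan([.5366,.3514,.03],1.15)
tp=readout.observe()['tool_pos'];h=tp[2]+.036
plate(c,h,.006,(tp[0],tp[1]+.02),.1)
E
```

```text
clock: 24.48
tool_pos: [0.5367, 0.3517, 0.0402]
tcp_rot: [136.4, 89.9, 47.6]
force: [0.0, -0.2, -5.2]
opening: 0.655
row [0.0173, -0.0003, 0.0007] [0.0005, -0.0008, -0.0007] mm 0.0104 rows>= 0.24986512387705914 0.014964243067057141
jaw now 1.2 pos [0.5368 0.3518 0.0404] q7 -58.0 t 24.5333 F [-0.1  0.1 -4. ] op 0.653
plate 39380.0 [536.2 373.5  86.1 132.4   1.2]
 in 1446.0 [535.  421.1  16.5  16.8  33.9]
 in 334.5 [534.9 420.6   8.2   7.9  45.6]
 in 3598.0 [536.3 369.3  30.8  31.   42.5]
 in 2615.5 [534.9 421.1  22.3  22.   46.2]
```

```bash
python3 -m pendant '[[[0.004,0,0,0,0,0,0],[0.008,0,0,0,0,0,0],[0.012,0,0,0,0,0,0],[0.015,0,0,0,0,0,0],[0.018,0,0,0,0,0,0],[0.018,0,0,0,0,0,0]]]'; python3 -m pendant '[[[0.001,0,0,0,0,0,0],[0.002,0,0,0,0,0,0],[0.002,0,0,0,0,0,0]]]'
```

```text
clock: 25.03
tool_pos: [0.5368, 0.3518, 0.0295]
tcp_rot: [134.3, 89.9, 45.5]
force: [0.3, 0.0, -5.7]
opening: 0.66
clock: 25.28
tool_pos: [0.5369, 0.352, 0.0293]
tcp_rot: [124.4, 89.9, 35.6]
force: [-1.4, -2.7, 2.4]
opening: 0.658
```

Contact at the expected height; release, rise, inspect.

```bash
python3 -m pendant '[[[0,0,0,0,0,0,100],[0,0,0,0,0,0,100],[0,0,0,0,0,0,100],[0,0,0,0,0,0,100],[0,0,0,0,0,0,100],[-0.04,0,0,0,0,0,100],[-0.1,0,0.0,0,0,0,100],[-0.16,0,0.05,0,0,0,100],[-0.2,0,0.1,0,0,0,100],[-0.2,0,0.16,0,0,0,100],[-0.2,0,0.16,0,0,0,100],[-0.2,0,0.16,0,0,0,100]]]'; python3 - <<'E'
from shoe import *
from plate import plate
c=capture('wrist');np.savez('w15.npz',**c);cv2.imwrite('pics/w15.png',c['image'][:,:,::-1])
P=cloud(c)
t=np.radians(1.15);d=P[...,:2]-[.5360,.3542];X=d[...,0]*np.cos(t)+d[...,1]*np.sin(t);Y=-d[...,0]*np.sin(t)+d[...,1]*np.cos(t)
m=(abs(X)<.027)&(abs(P[...,2]-.066)<.008)
for a,b in ((-.085,-.07),(-.05,-.02),(-.02,0),(.035,.05),(.075,.085)):
  k=m&(Y>a)&(Y<b);print(a,k.sum(),P[k&(X<-.005)][:,2].mean().round(4),P[k&(X>.005)][:,2].mean().round(4))
plate(c,.066,.006,(.536,.354),.12)
# punch
m,cs=top_mask(c,(0,0,512,384),.078,.005)
for k in cs[:3]: print('punch',cv2.contourArea(k),np.round(rect(c,k,.078),1))
plan([.604,.205,.15],1.15)
E
```

```text
clock: 26.28
tool_pos: [0.5402, 0.2525, 0.1489]
tcp_rot: [86.5, 89.8, -2.6]
force: [-0.9, -0.8, -0.3]
opening: 0.997
-0.085 1224 0.0658 0.0658
-0.05 2917 0.0658 0.0659
-0.02 2032 0.0659 0.0658
0.035 255 0.0657 0.0658
0.075 0 nan nan
plate 13329.0 [537.3 329.7  58.  122.9   1.3]
 in 204.5 [539.3 286.8  14.8  12.1  35.7]
 in 1789.0 [536.4 366.7  32.6  32.1  43.9]
punch 943.5 [598.  201.2  29.6  31.7  28.9]
punch 63.0 [537.5 288.2   8.3   7.5   0.9]
row [-0.0021, 0.1064, 0.0847] [-0.001, -0.0006, -0.0013] mm 0.0816 rows>= 1.9573138757744002 0.02218555020075757
jaw now 1.06 pos [0.5392 0.2546 0.1487] q7 -45.6 t 26.3333 F [-0.2  0.3  0.2] op 1.001<stdin>:8: RuntimeWarning: Mean of empty slice.
  ret = ret.dtype.type(ret / rcount)
```

View pics/w15.png

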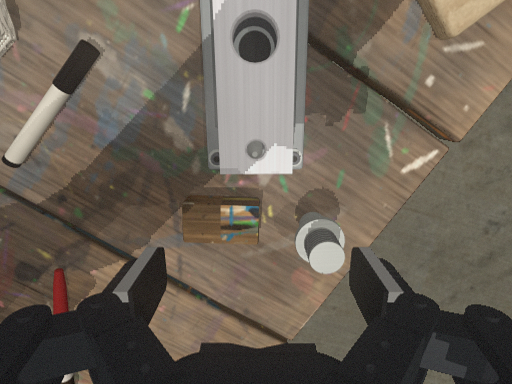

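```bash
python3 -c "
from h import *
plan([.598,.2012,.11],1.15)"; python3 -m pendant '[[[0,0.05,0.05,0,0,0,100],[0.03,0.098,0.091,0,0,0,100],[0.06,0.098,0.091,0,0,0,100],[0.06,0.098,0.091,0,0,0,100],[0.06,0.098,0.091,0,0,0,100],[0.06,0.098,0.091,0,0,0,100],[0.06,0.098,0.091,0,0,0,100]]]'; python3 - <<'E'
from h import *
c=capture('wrist');np.savez('w16.npz',**c)
m,cs=top_mask(c,(100,50,400,384),.078,.005)
for k in cs[:2]: print('punch',cv2.contourArea(k),np.round(rect(c,k,.078),1))
P=cloud(c);v,u=np.nonzero((abs(P[...,2]-.048)<.004)&(abs(P[...,0]-.6)<.04)&(abs(P[...,1]-.2)<.04));w=ray(c,np.c_[u,v],.048);print('collar',cv2.minEnclosingCircle((w[:,:2]*1000).astype(np.float32)))
plan([.598,.2012,.028],1.15)
E
```

```text
row [0.0645, 0.0962, 0.0909] [-0.001, -0.0006, -0.0013] mm 0.0883 rows>= 2.1185341140050067 0.02218555020075757
jaw now 1.06 pos [0.5392 0.2546 0.1487] q7 -45.6 t 26.3333 F [-0.2  0.3  0.2] op 1.001
clock: 26.92
tool_pos: [0.5982, 0.2049, 0.114]
tcp_rot: [131.6, 89.8, 42.9]
force: [0.0, -0.1, 0.1]
opening: 1.002
punch 1433.0 [598.7 200.6  29.9  30.6  27.5]
punch 137.5 [539.4 286.7   8.7   7.8  86.7]
collar ((598.683349609375, 200.58343505859375), 23.051776885986328)
row [0.1433, -0.0012, 0.0057] [0.0022, -0.0014, -0.002] mm 0.086 rows>= 2.0630193362372324 0.04083248206374989
jaw now 1.35 pos [0.5984 0.2044 0.114 ] q7 -40.5 t 26.9667 F [ 0.3  0.4 -0.1] op 0.998
```

```bash
python3 -m pendant '[[[0,0.0003,0.0075,0.001,-0.001,-0.001,100],[0.03,0.0003,0.0075,0.001,-0.001,-0.001,100],[0.05,0.0003,0.0075,0.001,-0.001,-0.001,100],[0.06,0.0003,0.0075,0.001,-0.001,-0.001,100],[0.06,0.0003,0.0075,0.001,-0.001,-0.001,100],[0.06,0.0003,0.0075,0.001,-0.001,-0.001,100]]]'; python3 - <<'E'
from h import *
plan([.5987,.1998,.028],1.15)
E
```

```text
clock: 27.47
tool_pos: [0.5988, 0.1981, 0.0766]
tcp_rot: [-74.7, 90.0, -163.5]
force: [0.0, -0.3, 0.7]
opening: 0.996
row [0.081, -0.0001, -0.0029] [-0.0004, 0.0001, 0.0004] mm 0.0486 rows>= 1.166446086166502 0.006563435258112976
jaw now 1.12 pos [0.5988 0.1981 0.0766] q7 -41.5 t 27.4667 F [ 0.  -0.3  0.7] op 0.996
```

```bash
python3 -m pendant '[[[0.03,0,-0.002,0,0,0,100],[0.06,0,-0.002,0,0,0,100],[0.08,0,-0.002,0,0,0,100],[0.08,0,-0.002,0,0,0,100],[0.08,0,-0.002,0,0,0,0],[0.08,0,-0.002,0,0,0,0],[0.08,0,-0.002,0,0,0,0],[0.08,0,-0.002,0,0,0,0],[0.08,0,-0.002,0,0,0,0],[0.08,0,-0.002,0,0,0,0],[0.08,0,-0.002,0,0,0,0],[0.08,0,-0.002,0,0,0,0]]]';python3 -m pendant '[[[-0.03,0,0,0,0,0,0],[-0.09,0,0,0,0,0,0],[-0.15,0,0,0,0,0,0],[-0.21,0,0,0,0,0,0],[-0.23,0,0,0,0,0,0],[-0.23,0,0,0,0,0,0],[-0.23,0,0,0,0,0,0]]]'; python3 -c "
from h import *
plan([.5357,.3677,.165],1.15)"
```

```text
clock: 28.47
tool_pos: [0.5995, 0.1995, 0.0296]
tcp_rot: [89.9, 89.9, 1.1]
force: [-2.0, -0.3, 5.8]
opening: 0.329
clock: 29.05
tool_pos: [0.5989, 0.1989, 0.1659]
tcp_rot: [2.4, 90.0, -86.5]
force: [0.3, -0.8, -3.6]
opening: 0.331
row [0.0013, -0.1, -0.2833] [-0.0007, 0.0005, -0.0] mm 0.1803 rows>= 4.323359824404621 0.010524923108787396
jaw now 1.09 pos [0.5989 0.1989 0.1659] q7 -38.7 t 29.05 F [ 0.3 -0.8 -3.6] op 0.331
```

```bash
python3 -m pendant '[[[0,-0.05,-0.14,0,0,0,0],[0,-0.099,-0.281,0,0,0,0],[0,-0.099,-0.281,0,0,0,0],[0,-0.099,-0.281,0,0,0,0],[0,-0.099,-0.281,0,0,0,0],[0,-0.099,-0.281,0,0,0,0],[0.0,-0.099,-0.281,0,0,0,0],[0.0,-0.099,-0.281,0,0,0,0],[0.0,-0.099,-0.281,0,0,0,0]]]'; python3 - <<'E'
from h import *
from plate import plate
c=capture('wrist');np.savez('w17.npz',**c);cv2.imwrite('pics/w17.png',c['image'][:,:,::-1])
plan([.5361,.3662,.1],1.15)
tp=readout.observe()['tool_pos'];P=cloud(c)
for nm,dz,r in (('collar',.0184,.023),):
    m=(abs(P[...,2]-tp[2]-dz)<.004)&(np.hypot(P[...,0]-tp[0],P[...,1]-tp[1])<.03)
    h=np.median(P[m][:,2]);v,u=np.nonzero(m);w=ray(c,np.c_[u,v],h)[:,:2]*1000
    print(nm,h-tp[2],m.sum(),cv2.minEnclosingCircle(w.astype(np.float32)),'tp',tp)
plate(c,.066,.006,(.536,.354),.12)
E
```

```text
clock: 29.8
tool_pos: [0.5371, 0.3647, 0.1652]
tcp_rot: [-34.2, 89.9, -123.2]
force: [0.4, -1.0, -3.4]
opening: 0.326
row [0.1093, -0.0017, -0.0025] [-0.002, 0.0009, 0.0005] mm 0.0656 rows>= 1.5737468257050873 0.028257351302341308
jaw now 0.97 pos [0.5372 0.3648 0.1656] q7 -55.4 t 29.85 F [ 0.7 -0.1 -2.6] op 0.33
collar 0.017676177650110397 1662 ((536.1361083984375, 372.27154541015625), 21.711347579956055) tp [0.53720698 0.36484145 0.16560184]
plate 6270.0 [535.9 389.9  58.   99.9   1.3]
 in 382.5 [535.7 420.   17.5  20.6  38. ]
 in 104.0 [536.9 427.4  10.8  23.1  75.1]
```

View pics/w17.png

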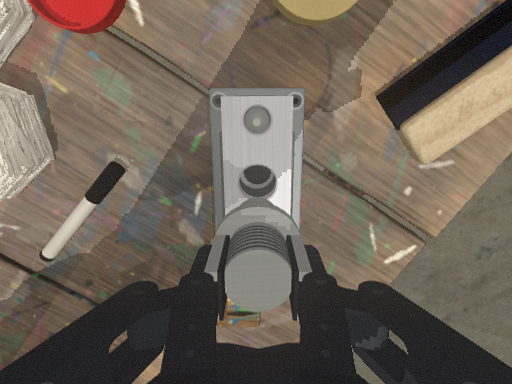

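```bash
cat > pun.py <<'E'
from h import *
def pun(c,tp):
    P=cloud(c);m=((abs(P[...,2]-tp[2]-.0484)<.004)&(np.hypot(P[...,0]-tp[0],P[...,1]-tp[1])<.022)).astype(np.uint8)*255
    h=np.median(P[m>0][:,2]);m=cv2.medianBlur(m,3);k=max(cv2.findContours(m,0,1)[0],key=cv2.contourArea)
    print('top',h-tp[2],cv2.contourArea(k),np.round(rect(c,k,h),1),'far y',ray(c,k.reshape(-1,2),h)[:,1].max())
    m=(abs(P[...,2]-tp[2]-.0184)<.004)&(np.hypot(P[...,0]-tp[0],P[...,1]-tp[1])<.04)
    v,u=np.nonzero(m);w=ray(c,np.c_[u,v],h-.03)[:,:2]*1000;print('collar far y',np.percentile(w[:,1],[95,99.5]),'x ext',w[:,0].min(),w[:,0].max(),'u,v of far',u[w[:,1].argmax()],v[w[:,1].argmax()])
E
python3 - <<'E'
from pun import *
pun(dict(np.load('w17.npz')),np.array([.5371,.3648,.1654]))
E
```

```text
top 0.04787927350481894 3914.0 [538.9 366.7  37.8  31.1  15.6] far y 0.38196515457896385
collar far y [387.38420699 388.98444065] x ext 514.5477562088083 557.7851895844091 u,v of far 266 204
```

```bash
python3 -m pendant '[[[0.02,0,-0.001,-0.002,0,0,0],[0.05,0,-0.001,-0.002,0,0,0],[0.08,0,-0.001,-0.002,0,0,0],[0.096,0,-0.001,-0.002,0,0,0],[0.096,0,-0.001,-0.002,0,0,0],[0.096,0,-0.001,-0.002,0,0,0],[0.096,0,-0.001,-0.002,0,0,0],[0.096,0,-0.001,-0.002,0,0,0]]]'; python3 - <<'E'
from pun import *
from plate import plate
plan([.5372,.3654,.056],1.15)
c=capture('wrist');np.savez('w18.npz',**c)
pun(c,readout.observe()['tool_pos']);plate(c,.066,.006,(.536,.354),.12)
E
```

```text
clock: 30.52
tool_pos: [0.5369, 0.3677, 0.1101]
tcp_rot: [121.4, 89.9, 32.7]
force: [0.4, -0.4, -3.2]
opening: 0.329
row [0.0902, 0.0004, 0.004] [0.0014, -0.0005, -0.0008] mm 0.0542 rows>= 1.2994812945746386 0.022014793406272697
jaw now 1.28 pos [0.5369 0.3677 0.1101] q7 -56.9 t 30.5167 F [ 0.4 -0.4 -3.2] op 0.329
top 0.0481398131900625 3936.0 [538.6 369.8  37.8  31.4  15.8] far y 0.38487236518137136
collar far y [390.36492924 391.97315542] x ext 514.2396830965599 557.4703885806308 u,v of far 256 203
plate 8570.0 [535.7 398.1  58.   83.2   1.3]
 in 1179.5 [538.4 282.1  56.9  26.7   1.2]
 in 745.0 [535.3 422.7  21.6  21.3  36.3]
```

```bash
python3 -m pendant '[[[0,0.0005,0.0035,0,0,0,0],[0.004,0.0005,0.0035,0,0,0,0],[0.008,0.0005,0.0035,0,0,0,0],[0.012,0.0005,0.0035,0,0,0,0],[0.012,0.0005,0.0035,0,0,0,0],[0.012,0.0005,0.0035,0,0,0,0]]]'; python3 - <<'E'
from pun import *
plan([.5372,.3654,.056],1.15)
c=capture('wrist');np.savez('w18.npz',**c)
pun(c,readout.observe()['tool_pos'])
E
```

```text
clock: 31.07
tool_pos: [0.5366, 0.3651, 0.1015]
tcp_rot: [-48.2, 90.0, -136.9]
force: [-0.4, -0.5, -3.4]
opening: 0.328
row [0.0758, 0.0011, -0.0006] [0.0016, 0.0003, 0.0003] mm 0.0455 rows>= 1.0905259379360546 0.020548347051053826
jaw now 1.29 pos [0.5366 0.3651 0.1015] q7 -57.0 t 31.0667 F [-0.4 -0.5 -3.4] op 0.328
top 0.0479295123127888 3912.5 [534.7 367.   31.2  37.8  76.7] far y 0.3822531198555646
collar far y [387.74915998 389.29185507] x ext 513.9810946809436 557.2014249273758 u,v of far 264 204
```

```bash
python3 -m pendant '[[[0.005,0.0008,-0.0005,0.001,0,0,0],[0.01,0.0008,-0.0005,0.001,0,0,0],[0.015,0.0008,-0.0005,0.001,0,0,0],[0.02,0.0008,-0.0005,0.001,0,0,0],[0.025,0.0008,-0.0005,0.001,0,0,0],[0.03,0.0008,-0.0005,0.001,0,0,0],[0.03,0.0008,-0.0005,0.001,0,0,0]]]'; python3 -c "
from h import *
plan([.5372,.3656,.056],1.15)"
```

```text
clock: 31.7
tool_pos: [0.5369, 0.3651, 0.0829]
tcp_rot: [-47.9, 89.9, -136.7]
force: [-1.2, -0.1, -2.6]
opening: 0.327
row [0.0449, 0.0005, -0.0008] [0.0005, 0.0005, 0.0005] mm 0.027 rows>= 0.6463281570682726 0.010927728406059411
jaw now 1.2 pos [0.5369 0.3651 0.0829] q7 -57.6 t 31.7 F [-1.2 -0.1 -2.6] op 0.327
```

Foot at z≈0.053, inside the window with no load. Continue.

```bash
python3 -m pendant '[[[0.006,0,-0.0004,0,0,0,0],[0.012,0,-0.0004,0,0,0,0],[0.018,0,-0.0004,0,0,0,0],[0.024,0,-0.0004,0,0,0,0],[0.03,0,-0.0004,0,0,0,0],[0.036,0,-0.0004,0,0,0,0],[0.04,0,-0.0004,0,0,0,0],[0.043,0,-0.0004,0,0,0,0],[0.043,0,-0.0004,0,0,0,0]]]';  python3 -m pendant '[[[0.0015,0,0,0,0,0,0],[0.0025,0,0,0,0,0,0],[0.0025,0,0,0,0,0,0]]]'
```

```text
clock: 32.45
tool_pos: [0.537, 0.3656, 0.0575]
tcp_rot: [-46.0, 90.0, -134.8]
force: [-0.6, -0.6, -3.3]
opening: 0.323
clock: 32.7
tool_pos: [0.5372, 0.3657, 0.0565]
tcp_rot: [39.7, 90.0, -49.1]
force: [-0.9, 0.4, -2.5]
opening: 0.327
```

```bash
python3 -m pendant '[[[0.001,0,0,0,0,0,0],[0.002,0,0,0,0,0,0],[0.002,0,0,0,0,0,0]]]'
```

```text
clock: 32.95
tool_pos: [0.5373, 0.3658, 0.0558]
tcp_rot: [78.5, 90.0, -10.3]
force: [-1.7, -0.8, 1.6]
opening: 0.325
```

Contact (force −3 → +1.6 N) at the expected height. Release, rise and check.

```bash
python3 -m pendant '[[[0,0,0,0,0,0,100],[0,0,0,0,0,0,100],[0,0,0,0,0,0,100],[0,0,0,0,0,0,100],[0,0,0,0,0,0,100],[0,0,0,0,0,0,100],[-0.05,0,0,0,0,0,100],[-0.11,0,0,0,0,0,100],[-0.17,0,0.04,0,0,0,100],[-0.22,0,0.1,0,0,0,100],[-0.22,0,0.14,0,0,0,100],[-0.22,0,0.14,0,0,0,100]]]'; python3 - <<'E'
from h import *
c=capture('wrist');np.savez('w19.npz',**c);P=cloud(c)
cv2.imwrite('pics/w19.png',c['image'][:,:,::-1])
t=np.radians(1.15);d=P[...,:2]-[.5360,.3542];X=d[...,0]*np.cos(t)+d[...,1]*np.sin(t);Y=-d[...,0]*np.sin(t)+d[...,1]*np.cos(t)
r=np.hypot(X,Y-.0135)
for n,m,h in (('top',r<.013,.104),('collar',(r<.022),.074),('plate',(abs(X)<.027)&(r>.03)&(Y>-.095)&(Y<.085),.066)):
    k=m&(abs(P[...,2]-h)<.007);print(n,k.sum(),np.percentile(P[k][:,2],[5,50,95]).round(4),'x+-',P[k&(X>0.005)][:,2].mean().round(4),P[k&(X<-.005)][:,2].mean().round(4))
for n,h in (('top',.104),):
    m=((abs(P[...,2]-h)<.004)&(r<.03)).astype(np.uint8)*255;k=max(cv2.findContours(m,0,1)[0],key=cv2.contourArea);print(np.round(rect(c,k,h),1))
print(readout.observe()['force'],readout.observe()['clock'])
E
```

```text
clock: 33.95
tool_pos: [0.542, 0.2761, 0.1894]
tcp_rot: [56.2, 89.7, -33.0]
force: [0.9, 0.2, -1.0]
opening: 1.004
top 1021 [0.1027 0.1038 0.105 ] x+- 0.1038 0.1038
collar 890 [0.0726 0.0738 0.075 ] x+- 0.0738 0.0738
plate 7287 [0.0646 0.0659 0.0672] x+- 0.0659 0.0659
[537.1 366.1  29.5  29.9  46.8]
[ 0.23671415  0.83656085 -0.37392565] 34.0
```

All the measured heights match the finished build: punch top 0.104, collar 0.074, plate 0.066, all level. The gripper is well clear.

```bash
python3 -c "
from cell import job
print(job.sign_off())"
```

```text
the job is handed in; nothing more can be done
None
```

I built the punching tool in the order asked and handed it in at about 34 s of the 112 s allowed. The sign-off reports no verdict.

**Seating**
- **Die block:** it went down on the nest floor with its tail between the stops. Before the plate covered it, the depth reading put its top level at z 51.7 mm (52 expected).
- **Keeper:** it is in the rest of the nest with its nose over the toe, top also level at 51.7 mm.
- **Guide plate:** it is over both pillars and flat. Its top read 65.8–65.9 mm at every spot I could see (66 expected).
- **Punch:** it is upright through the window. Its collar top read 73.8 mm (74 expected) and its grip top 103.8 mm (104 expected), both level side to side.

The gripper was open and clear at sign-off. The highest force I read at the end of any move was about 35 N at the wrist, pressing the die block home.

**Checks that failed or disagreed**
- **Height reading:** the reported tool height was about 42–47 mm lower than where the fingertips really were. My first grasp of the die block therefore closed on air above it. I measured the offset with the depth camera and used it from then on.
- **Sideways settling:** the arm settled up to about 2 mm off, so I corrected each fit against the camera.
- **Last picture:** it was over the viewing limit, so the final check rests on its depth readings alone. I did not look at the finished assembly or check the far end of the plate after release.

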